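# Clamp the filter funnel and set its vacuum valve half open

### The job

Get the funnel on the vacuum rail ready to draw: shut the valve of the empty filter base fully, so that it does not bleed the vacuum, and squeeze the sprung clamp open, slip it round the flanged joint between the funnel and its base and let it close there. Once the clamp is on, set the lever of the funnel's own valve half open, at 45 degrees over the middle line of its index plate. Keep the funnel standing square on its base and leave the other things on the bench alone.

Things in the scene. Friction and masses are not known exactly. Their poses are not given: they have to be found in the camera images.
- rail: Vacuum rail, fixed: a level steel pipe, 34 mm diameter, 410 mm long along the rail's y axis, its axis 35 mm above the bench, with a round gauge (top 111 mm high) 235 mm along -y. Origin: on the bench under the pipe, midway between the two stations; x points from the pipe to the filter bases, z up. The stations' stems stand at x = 50 mm, y = +90 and -90 mm (which is which varies)
- station_funnel: Fixed station that carries the funnel: a branch pipe from the rail along +x, a lever ball valve, then a round steel filter base 120 mm along +x from the valve's stem: a column of 19 mm radius topped by a flange of 28 mm radius, 107 to 114 mm above the bench. Axes as the rail's. Origin: on the bench under the stem
- station_empty: The like station without a funnel, 180 mm beside it along y; same shape, size and frame
- seat_funnel (a point): Middle of the joint to be clamped: centre of the top of the base under the funnel, 114 mm above the bench, z up. The funnel's flange lies on the base's flange, each 28 mm radius and 7 mm thick: the joint is 56 mm across and 14 mm tall (107 to 121 mm above the bench). Next to it, above and below, the parts neck in to 20 mm radius
- stem_funnel (a point): On the upright hinge axis (stem) of the funnel's valve lever, at the lever's mid-height, 80 mm above the bench; axes of the station
- stem_empty (a point): The same point of the empty station's valve
- grip_funnel (a point): In the black sleeve of the funnel's valve lever, 85 mm from the stem, at mid-height, 80 mm above the bench. The sleeve is 18 mm wide, 12 mm thick and reaches from 44 to 110 mm from the stem. Under the lever lies a fixed index plate, radius 66 mm, top 63 mm above the bench, with black lines at shut, half and open
- grip_empty (a point): The same point of the empty station's valve lever
- valve_funnel (a joint): Angle of the funnel's valve lever. 0 = shut: the lever points along the station's -y, across the branch pipe. Pi/2 = open: it points along -x, back over the rail. 0.785 = half open. Grows clockwise seen from above; stops at 0 and pi/2; stiff (0.3 N m, about 3.5 N at the sleeve) and stays where it is left
- valve_empty (a joint): Angle of the empty station's valve lever, the same way
- funnel: Open steel filter funnel, 118 mm tall, 0.3 kg, loose, standing upright on the funnel station's base. Origin: centre of its underside. Foot flange 28 mm radius, 7 mm thick; neck 20 mm radius up to 18 mm; then it flares to a cylinder of 34 mm radius (rim 36 mm) from 38 mm up
- clamp: Sprung clamp of plain aluminium, 28 mm tall, 140 mm long, 0.10 kg, loose, lying flat: two arms on an upright pin, a round jaw in front (outer radius 34 mm), two flat handles behind. Origin: on its underside at the jaw's centre; x points from the handles to the jaw's mouth, z up. Pin at x = -42 mm. The frame belongs to the +y arm: it is turned +0.23 rad from the clamp's midline when fully squeezed
- clamp_centre (a point): Centre of the clamp's jaw, 14 mm above its underside; axes of the clamp. Inside, the jaw is a groove 22 mm tall, of 28 mm radius when closed on the joint, between lips 3 mm thick that reach in 5 mm; fully squeezed, its mouth is about 69 mm wide
- clamp_handles (a point): Where to squeeze: midway between the two handles, 100 mm behind the jaw's centre, 14 mm above the underside; axes of the clamp. The handles are upright plates 28 mm tall, from 62 to 118 mm behind the jaw's centre. Let go, their outer faces are 54 mm apart here (36 at the front, 62 at the ends); squeezed to the stop they are parallel, 28 mm apart, which takes 11 N here
- clamp_jaw (a joint): Opening of the clamp. 0 = at rest, empty; 0.46 = squeezed to the stop; about 0.05 to 0.12 when closed on the joint
- specimen_cup: Bystander: capped specimen cup, 62 mm across, 75 mm tall. Origin: centre of its underside
- dishes: Bystander: stack of four culture dishes, 90 mm across, 58 mm tall. Origin: centre of its underside
- beaker: Bystander: white beaker, 80 mm across, 95 mm tall. Origin: centre of its underside

How it is judged:
On the way, in this order (a step that is already met when the one before it is completed fails the run):
1. the clamp is closed on the funnel's joint and let go, with the funnel's valve not yet opened to half (distance between clamp_centre and seat_funnel below 0.009 m and value of joint clamp_jaw between 0.02 and 0.2 rad and contact force between the fingers and clamp below 0.3 N and value of joint valve_funnel below 0.6 rad), for 0.3 s.
2. the funnel's valve lever stands at half (value of joint valve_funnel between 0.685 and 0.885 rad), for 0.3 s.
At the end, for the whole second after the job is handed in: Clamp closed round the joint (centre within 9 mm of its middle, tilt under 11 degrees, at rest); funnel valve lever at 45 degrees within 5.7 (0.685 to 0.885 rad); empty station's lever within 5 degrees of shut (below 0.09 rad); funnel upright within 6 mm of the middle of its base (all of step 2 and distance between clamp_centre and seat_funnel below 0.009 m and angle between clamp's own z axis and vertical below 0.2 rad and value of joint clamp_jaw between 0.02 and 0.2 rad and linear speed of clamp below 0.02 m/s and value of joint valve_empty below 0.09 rad and distance between funnel and seat_funnel below 0.006 m and angle between funnel's own z axis and vertical below 0.06 rad); the robot touches nothing.
It fails at once if the funnel is tipped or pushed off its base (angle between funnel's own z axis and vertical above 0.2 rad or distance between funnel and seat_funnel above 0.02 m).
It fails at once if a bystander is moved by more than 25 mm or tipped (distance of any of specimen_cup, dishes, beaker from where it was at the start of the episode above 0.025 m).
It also fails if it takes over 58 s, if anything falls off the work surface, if the arm or the gripper's body presses on something with over 40 N, if the wrist force passes 120 N, or if a joint passes its speed limit or range.

### The arm

A 7-joint arm with a two-finger parallel gripper is mounted at the origin on the work surface. World frame = base frame: x ahead of the robot, y to its left, z up, the work surface at z = 0. Lengths are in m, angles in rad, forces in N, time in s.
With the tool pointing down it reaches from about 0.4 to 0.85 m from the base axis. Payload 6.9 kg.
Tool frame: the origin (TCP) lies between the finger pads; the fingertips stand 17 mm ahead of it and the grasp point (between the pads) lies 2 mm behind it; z points along the fingers, y is the line along which they close (so a half turn about z gives the same grasp; the last joint's range is limited). The gripper opens to 85 mm and grips with 20 to 120 N. Pads are 22 mm wide; open, the fingers measure 114 mm over their backs; the gripper's body (76 mm by 85 mm) begins 54 mm behind the grasp point. The pads swing forward as they close: fully open they stand 13 mm farther back than shut.
Start: joints at [-1.22, 0.507, -0.238, 1.5, 0.126, 1.149, -0.155], TCP at [0.151, 0.606, 0.222] pointing down, gripper open.
Joint ranges: [-3.08, 3.08], [-0.24, 2.05], [-1.43, 1.35], [0, 2.5], [-1.52, 4.66], [0.17, 1.96], [-2.89, 2.89]. Speed limits (rad/s): [2.39, 2.39, 3.14, 3.14, 3.14, 3.14, 3.14].

### API

Orientations are given as a rotation vector (axis times angle).
In Python, from workcell import robot, eyes, job gives the robot as it stands. The module is installed in compiled form; this text tells all that it offers.
- The arm moves only by the tool send_rows, never from a script. Its argument "increments" is a list that holds one entry, the list of rows, each a list of 6 numbers: the shift along the tool's x, y, z each as a share of 800 mm, from -1 to 1, then the turn, a rotation vector about the tool's x, y, z each as a share of pi/4 rad, from -1 to 1. A call has 1 to 8 rows; each row is the pose to reach, as a shift and turn from the pose commanded when the call began, along the tool's axes at that moment; what a row does not reach only later rows make up. A row lasts 1/12 s, in which the tool goes at most 41.7 mm and 7.16 degrees, less where a joint would pass 70% of its speed; a pose out of reach is approached as far as the arm can. A call with a number of a shift or a turn outside -1 to 1 is refused whole. A call with a gripper value outside its range is refused whole. "gripper" is the opening, from 0 (shut) to 1 (fully open), set as the call begins (left out, the last holds). The fingers move at their own pace and stop on an object; the grip force is fixed at half the most. Time passes only in rows, so rows that repeat a pose let the fingers close. It gives the time, the measured TCP pose, the force, the opening and the grip force at its end, in the units of the state.
- robot.sense(): the state, without advancing time (a new reading comes with each control period).
- eyes.grab_frame(name): name is "side" or "top"; returns a dict with "frame" (400x640x3 uint8, red, green, blue), "depth" (400x640 float32, m along the optical axis (not along the pixel's ray), 0 where there is no reading), "fov_y" (degrees; the focal length in pixels is half the picture's height over the tangent of half this angle, whatever the lens; pixels are square), "cx", "cy" (the principal point, pixels), "dist" ([k1, k2, p1, p2, k3] as OpenCV has them; the pictures are not rectified), "position" and "rotation" of the camera in the world. Camera axes: x right, y down, z forward; pixel columns grow to the right and rows downward; lengths in m; the calibration is good to about 2 mm. A picture is of the moment at which its call begins.
- job.finish_job(): hands the job in; it is judged then, once.
The state is a dict: "time_s": time; "q": joint angles; "joint_velocities": joint speeds; "effort": joint torques, N m; "ee_pos": TCP position; "orientation": TCP orientation; "ft_force": force on the tool from outside, world axes, zero at the start; "moment": the same for the moment, N m; "gripper_width": finger opening in m; "grip_force": force on a finger pad.
Only numpy, scipy, OpenCV 4.12 (cv2) and the standard library are available. Lean on these libraries where they do the work, as an engineer would, in place of code of your own. Each camera call takes 0.05 s, during which the arm holds its last target. There are 200 camera calls.

## Working session

There is one attempt and no reset: what is moved stays moved. The work goes in short steps, Python scripts to look and compute and a tool call to move; the robot and the scene stay as the last step left them, time stands still between calls to the robot, and variables do not carry over. Pictures are saved under pics/ and viewed, at most 10 in all, crops included, and the job is handed in when it is done.

Besides the shell and the picture viewer there is one more tool, called after "Request:" as name(argument=value, ...), one argument or row to a line, values as JSON. send_rows: Moves the arm, as the interface text tells. Shift numbers are shares of 800 mm and turn numbers shares of pi/4 rad, none past 1 either way. Its arguments: {"type":"object","properties":{"increments":{"type":"array"},"gripper":{"type":"number"}},"required":["increments"]}

```bash
mkdir -p pics; cat > h.py <<'E'
import numpy as np, cv2
from workcell import robot, eyes, job
def grab(n):
    f=eyes.grab_frame(n); np.savez(n+'.npz',**{k:np.array(v) for k,v in f.items()}); return f
def cloud(f):
    d=np.array(f['depth']); h,w=d.shape
    F=h/2/np.tan(np.radians(float(f['fov_y']))/2)
    K=np.array([[F,0,float(f['cx'])],[0,F,float(f['cy'])],[0,0,1]])
    u,v=np.meshgrid(np.arange(w),np.arange(h))
    p=cv2.undistortPoints(np.stack([u,v],-1).reshape(-1,1,2).astype(np.float64),K,np.array(f['dist'],float)).reshape(h,w,2)
    c=np.dstack([p[...,0]*d,p[...,1]*d,d])
    R=np.array(f['rotation'],float)
    if R.shape!=(3,3): R=cv2.Rodrigues(R)[0]
    P=c@R.T+np.array(f['position']); P[d<=0]=np.nan
    return P
def save(im,n): cv2.imwrite('pics/'+n,cv2.cvtColor(im,cv2.COLOR_RGB2BGR))
E
python3 - <<'E'
from h import *
for n in('top','side'):
    f=grab(n); save(f['frame'],n+'0.png'); print(n,f['position'],f['rotation'],f['fov_y'],f['dist'])
print(robot.sense())
E
```

```text
top [ 0.50319672 -0.05844744  1.48420809] [-2.21360868  2.16468393 -0.10906746] 44.333536611243865 [-0.15013444  0.          0.          0.          0.        ]
side [ 0.21767954 -0.78434822  0.83269131] [-2.23416036  0.60350612 -0.24190409] 48.42871538610066 [-0.0060524  0.         0.         0.         0.       ]
{'time_s': 0.1, 'q': array([-1.22049506,  0.50826482, -0.23751963,  1.50101814,  0.12572236,
        1.14889637, -0.15480692]), 'joint_velocities': array([ 4.22192409e-04, -1.19554588e-03,  4.76008806e-06, -2.78369322e-03,
       -7.72710723e-04,  7.27041702e-04,  1.00155472e-03]), 'effort': array([-4.34017478e-03, -6.21846342e+01, -2.19420031e+00, -2.50210226e+01,
        1.26492645e-02,  7.85340060e-03, -3.02946387e-05]), 'ee_pos': array([0.15145148, 0.6059036 , 0.22161442]), 'orientation': array([-3.83552852e-01, -3.11794550e+00,  2.49774204e-03]), 'ft_force': array([-0.10213927, -0.05938555,  0.54582128]), 'moment': array([-0.01383348,  0.0165042 ,  0.02662639]), 'grip_force': 0.0, 'gripper_width': 0.08535404360882756}
```

View pics/top0.png

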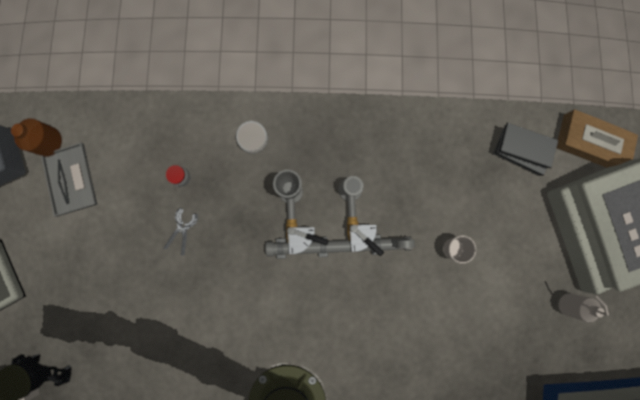

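View pics/side0.png

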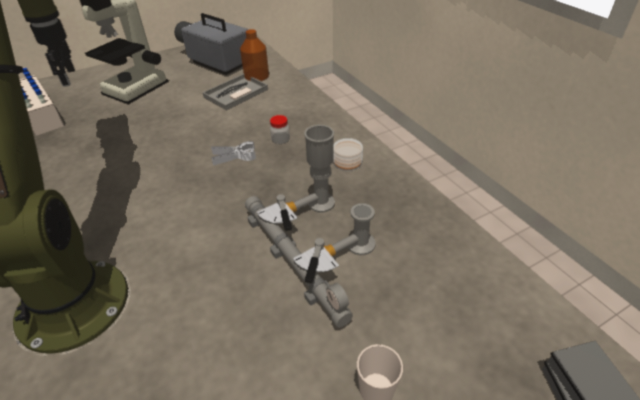

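```bash
cat > m.py <<'E'
from h import *
from scipy.optimize import least_squares
def circ(p):
    r=least_squares(lambda s:np.hypot(p[:,0]-s[0],p[:,1]-s[1])-s[2],[*p[:,:2].mean(0),.03],loss='soft_l1',f_scale=.002); return r.x
f=np.load('top.npz'); P=cloud(f); I=f['frame'].astype(int)
S=cloud(np.load('side.npz')); SI=np.load('side.npz')['frame'].astype(int)
def box(P,c0,c1,r0,r1): return P[r0:r1,c0:c1].reshape(-1,3)
print('bench z',np.nanmedian(box(P,200,260,260,300),0),np.nanmedian(box(S,140,200,200,260),0))
a=box(P,268,306,165,203); a=a[a[:,2]>.215]; print('funnel top',len(a),a.mean(0),np.nanmax(a[:,2]),circ(a), (a.min(0)+a.max(0))/2,np.ptp(a,0))
a=box(P,335,370,170,203); a=a[(a[:,2]>.10)]; print('base',len(a),a.mean(0),(a.min(0)+a.max(0))/2,np.ptp(a,0))
for n,(c0,c1,r0,r1) in dict(lf=(300,332,228,250),le=(352,388,230,258)).items():
    q=box(P,c0,c1,r0,r1); i=box(I,c0,c1,r0,r1).max(1); a=q[(i<50)&(q[:,2]>.06)]
    m=a.mean(0); w,v=np.linalg.eigh(np.cov(a[:,:2].T)); print(n,len(a),m,'dir',v[:,1],np.ptp((a[:,:2]-m[:2])@v[:,1]),np.median(a[:,2]))
for n,(c0,c1,r0,r1) in dict(rail=(264,412,234,256)).items():
    q=box(P,c0,c1,r0,r1); a=q[(q[:,2]>.035)&(q[:,2]<.056)]; print(n,len(a),np.polyfit(a[:,1],a[:,0],1),a.min(0),a.max(0))
a=box(P,155,205,200,262); a=a[(a[:,2]>.013)&(a[:,2]<.05)]; np.save('cl.npy',a); print('clamp',len(a),a.min(0),a.max(0),np.median(a[:,2]))
# orthographic clamp map, both clouds
J=np.zeros((600,600,3),np.uint8)
c=(a.min(0)+a.max(0))/2; print(c)
for Q,C in((P,I),(S,SI)):
    q=Q.reshape(-1,3);i=C.reshape(-1,3)
    for k in np.where((abs(q[:,0]-c[0])<.1)&(abs(q[:,1]-c[1])<.1)&(q[:,2]>.012)&(q[:,2]<.06))[0]:
        u=int(300-(q[k,1]-c[1])*3000);v=int(300-(q[k,0]-c[0])*3000); col=(0,255,0) if Q is P else (255,80,80)
        cv2.circle(J,(u,v),3,col,-1)
save(J,'cl.png')
E
python3 m.py
python3 - <<'E'
from h import *
f=np.load('top.npz'); save(cv2.resize(f['frame'][150:275,150:400],(800,400),interpolation=cv2.INTER_CUBIC),'crop0.png')
E
```

```text
bench z [0.36717505 0.18136643 0.00053686] [ 0.24897664  0.11942454 -0.00127773]
funnel top 173 [0.6403484  0.00629241 0.23087255] 0.2378504606712415 [0.63795675 0.00449551 0.03329577] [0.63833632 0.00492714 0.2267253 ] [0.06801129 0.06957646 0.02225032]
base 310 [ 0.64915417 -0.1745847   0.11446784] [ 0.64848086 -0.17442372  0.11313552] [0.05400253 0.05431272 0.01683568]
lf 108 [ 0.49611659 -0.07958449  0.08651686] dir [0.2722235  0.96223405] 0.06024288229070762 0.08650161051811844
le 106 [ 0.47660265 -0.2409505   0.08604098] dir [0.63537262 0.7722057 ] 0.06017699101454319 0.08614949895204238
rail 1076 [-0.06182294  0.46832762] [ 0.44557309 -0.35858967  0.03507038] [0.51215112 0.06985994 0.05591554]
clamp 347 [0.44051971 0.28158016 0.0130249 ] [0.57821926 0.37919905 0.03711862] 0.02748922178940094
[0.50936949 0.33038961 0.02507176]
```

View pics/crop0.png

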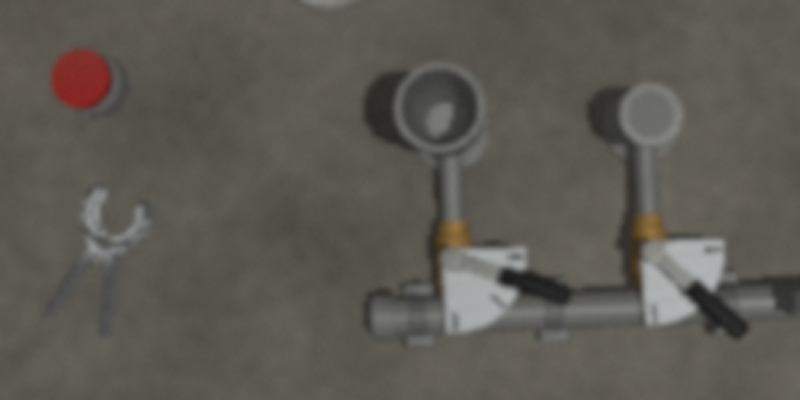

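View pics/cl.png

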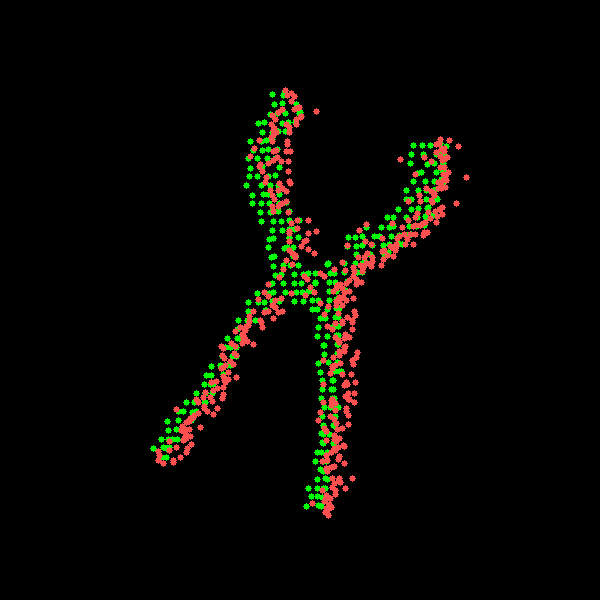

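```bash
python3 - <<'E'
from h import *
from scipy.optimize import least_squares
P=cloud(np.load('top.npz')); a=P[200:262,155:205].reshape(-1,3); a=a[(a[:,2]>.020)&(a[:,2]<.045)]
def loc(s):
    c,n=np.cos(s[2]),np.sin(s[2]); d=a[:,:2]-s[:2]; return d[:,0]*c+d[:,1]*n,-d[:,0]*n+d[:,1]*c
def res(s):
    x,y=loc(s); h=x<-60
    rh=abs(y)-(.018+(-x-.062)*.237-s[3])
    rj=np.hypot(x,y)-.031
    return np.where(h,rh,np.where(x>-.022,rj,0))
for cx0,y0 in((.563,-.277),(.555,-.2)):
    s=least_squares(res,[.562,.318,y0,.003],loss='soft_l1',f_scale=.002).x
    x,y=loc(s); print(s,np.degrees(s[2]),'rms',np.sqrt(np.mean(res(s)**2)),'x ext',x.min(),x.max(),'y jaw',y[x>-.03].min(),y[x>-.03].max(),'handle ends',x[y>.01].min(),x[y<-.01].min())
    print('handles pt',s[:2]-.1*np.array([np.cos(s[2]),np.sin(s[2])]), 'z',np.median(a[:,2]))
E
```

```text
[0.5532589  0.31467117 0.42272736 0.003     ] 24.22049364536365 rms 0.0030596760821913326 x ext -0.09925581613777448 0.03255269223427836 y jaw -0.03322184685003931 0.04833053480296642 handle ends -0.09925581613777448 -0.02908996105867282
handles pt [0.46206156 0.27364624] z 0.028185981282058403
[ 0.56001669  0.31261337 -0.87596254  0.003     ] -50.188956812565564 rms 0.0026001005374289726 x ext -0.11523308002410687 0.02426196070582556 y jaw -0.03523562861559549 0.030915197479614874 handle ends -0.03543625373099139 -0.11523308002410687
handles pt [0.49599091 0.38942939] z 0.028185981282058403
```

```bash
python3 - <<'E'
from h import *
from scipy.optimize import least_squares
P=cloud(np.load('top.npz')); a=P[200:262,155:205].reshape(-1,3); a=a[(a[:,2]>.020)&(a[:,2]<.045)]
def loc(s):
    c,n=np.cos(s[2]),np.sin(s[2]); d=a[:,:2]-s[:2]; return d[:,0]*c+d[:,1]*n,-d[:,0]*n+d[:,1]*c
def res(s):
    x,y=loc(s); h=x<-.06
    rh=abs(y)-(.018+(-x-.062)*.237-s[3])
    rj=np.hypot(x,y)-.031
    return np.where(h,rh,np.where(x>-.022,rj,0))
for cx0,y0 in((.563,-.277),(.555,-.2)):
    s=least_squares(res,[cx0,.318,y0,.003],loss='soft_l1',f_scale=.002,x_scale=[.01,.01,.1,.003]).x
    x,y=loc(s); print(s,np.degrees(s[2]),'rms',np.sqrt(np.mean(res(s)**2)),'x ext',x.min(),x.max(),'y jaw',y[x>-.03].min(),y[x>-.03].max(),'handle ends',x[y>.01].min(),x[y<-.01].min())
    print('handles pt',s[:2]-.1*np.array([np.cos(s[2]),np.sin(s[2])]), 'z',np.median(a[:,2]))
E
```

```text
[ 0.56352725  0.31186923 -0.32541343  0.00481707] -18.644816086601093 rms 0.00281765905456016 x ext -0.12181115326783748 0.006983824871213658 y jaw -0.03280973595616236 0.032853632077633914 handle ends -0.12157753978730859 -0.12181115326783748
handles pt [0.46877538 0.34383929] z 0.028185981282058403
[ 0.55429672  0.31537165 -1.12081223 -0.0269541 ] -64.21781012297626 rms 0.004524703550869513 x ext -0.09852083304235955 0.03320327384537554 y jaw -0.055423575595207865 0.03164961446952334 handle ends -0.03031051981993643 -0.09852083304235955
handles pt [0.5108016  0.40541705] z 0.028185981282058403
```

```bash
cat > go.py <<'E'
import sys
from h import *
from scipy.spatial.transform import Rotation as Ro
# usage: go.py x,y,z,yaw ...   (yaw of tool y axis, deg, tool down)
s=robot.sense(); p=np.array(s['ee_pos']); R=Ro.from_rotvec(s['orientation'])
print('t',s['time_s'],'p',p.round(4),'yawY',np.degrees(np.arctan2(*R.as_matrix()[1::-1,1])).round(2),'F',np.round(s['ft_force'],1),'w',s['gripper_width'],'q7',s['q'].round(2)) 
for t in sys.argv[1:]:
    x,y,z,w=map(float,t.split(',')); w=np.radians(w)
    Y=np.array([np.cos(w),np.sin(w),0]);Z=np.array([0,0,-1.]);M=Ro.from_matrix(np.c_[np.cross(Y,Z),Y,Z])
    d=R.inv().apply(np.array([x,y,z])-p); r=(R.inv()*M).as_rotvec()
    n=max(np.linalg.norm(d)/.0417,np.degrees(np.linalg.norm(r))/7.16)
    print(t,'rows %.1f'%n,(d/.8).round(4).tolist(),(r/(np.pi/4)).round(4).tolist()); p=np.array([x,y,z]);R=M
E
python3 go.py .31,.475,.2,72 .468,.344,.14,72 .468,.344,.022,72
```

```text
t 0.1 p [0.1515 0.6059 0.2216] yawY 75.97 F [-0.1 -0.1  0.5] w 0.08535404360882756 q7 [-1.22  0.51 -0.24  1.5   0.13  1.15 -0.15]
.31,.475,.2,72 rows 5.0 [-0.2319, -0.1107, 0.0272] [-0.002, 0.0001, 0.0883]
.468,.344,.14,72 rows 5.1 [-0.2384, -0.0947, 0.075] [0.0, 0.0, 0.0]
.468,.344,.022,72 rows 2.8 [0.0, 0.0, 0.1475] [0.0, 0.0, 0.0]
```

Request:
send_rows(
  increments=[
    [[-0.232,-0.111,0.027,-0.002,0,0.088],[-0.232,-0.111,0.027,-0.002,0,0.088],[-0.232,-0.111,0.027,-0.002,0,0.088],[-0.232,-0.111,0.027,-0.002,0,0.088],[-0.232,-0.111,0.027,-0.002,0,0.088],[-0.232,-0.111,0.027,-0.002,0,0.088],[-0.232,-0.111,0.027,-0.002,0,0.088],[-0.232,-0.111,0.027,-0.002,0,0.088]],
  ],
  gripper=1,
)

```text
time_s: 0.77
ee_pos: [0.3097, 0.4753, 0.2006]
orientation: [-0.492, -3.102, -0.002]
ft_force: [-0.5, -0.1, -0.1]
gripper_width: 0.0853
grip_force: 0.0
```

Request:
send_rows(
  increments=[
    [[-0.238,-0.095,0.075,0,0,0],[-0.238,-0.095,0.075,0,0,0],[-0.238,-0.095,0.075,0,0,0],[-0.238,-0.095,0.075,0,0,0],[-0.238,-0.095,0.075,0,0,0],[-0.238,-0.095,0.075,0,0,0],[-0.238,-0.095,0.075,0,0,0],[-0.238,-0.095,0.075,0,0,0]],
  ],
)

```text
time_s: 1.43
ee_pos: [0.4665, 0.3459, 0.1404]
orientation: [-0.489, -3.102, -0.003]
ft_force: [-0.7, -0.1, 0.4]
gripper_width: 0.0855
grip_force: 0.0
```

```bash
python3 go.py .468,.344,.08,72 .468,.344,.023,72; python3 - <<'E'
from h import *
f=grab('side'); save(cv2.resize(f['frame'][60:220,120:370],(800,512),interpolation=cv2.INTER_CUBIC),'s1.png')
E
```

```text
t 1.4333 p [0.4665 0.3459 0.1404] yawY 72.1 F [-0.7 -0.1  0.4] w 0.08548488471192586 q7 [-0.57  0.51 -0.17  1.74  0.1   0.9   0.48]
.468,.344,.08,72 rows 1.5 [-0.0026, -0.0018, 0.0756] [0.0025, -0.0019, 0.0023]
.468,.344,.023,72 rows 1.4 [0.0, 0.0, 0.0712] [0.0, 0.0, 0.0]
```

View pics/s1.png

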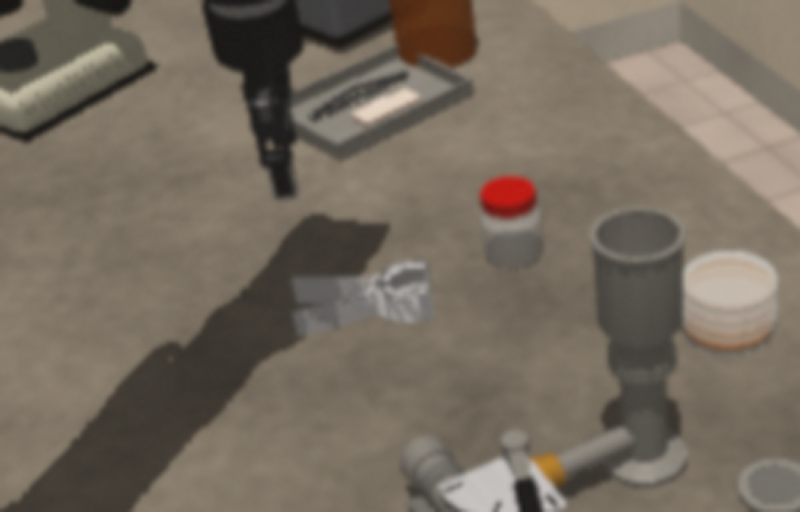

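Request:
send_rows(
  increments=[
    [[-0.003,-0.002,0.075,0.002,-0.002,0.002],[-0.003,-0.002,0.11,0.002,-0.002,0.002],[-0.003,-0.002,0.147,0.002,-0.002,0.002],[-0.003,-0.002,0.147,0.002,-0.002,0.002],[-0.003,-0.002,0.147,0.002,-0.002,0.002],[-0.003,-0.002,0.147,0.002,-0.002,0.002]],
  ],
)

```text
time_s: 1.98
ee_pos: [0.4695, 0.3444, 0.025]
orientation: [0.49, 3.1, 0.003]
ft_force: [-0.0, 0.1, -0.2]
gripper_width: 0.0854
grip_force: 0.0
```

Request:
send_rows(
  increments=[
    [[0,0,0,0,0,0],[0,0,0,0,0,0],[0,0,0,0,0,0],[0,0,0,0,0,0],[0,0,0,0,0,0],[0,0,0,0,0,0],[0,0,0,0,0,0],[0,0,0,0,0,0]],
  ],
  gripper=0.1,
)

```text
time_s: 2.65
ee_pos: [0.4695, 0.3421, 0.023]
orientation: [0.494, 3.101, -0.001]
ft_force: [0.8, 0.3, -1.0]
gripper_width: 0.0085
grip_force: 0.0
```

```bash
python3 go.py; python3 - <<'E'
from h import *
f=grab('top'); save(cv2.resize(f['frame'][190:270,130:250],(780,520),interpolation=cv2.INTER_CUBIC),'t2.png')
E
```

```text
t 2.65 p [0.4695 0.3421 0.023 ] yawY 71.92 F [ 0.8  0.3 -1. ] w 0.008513570232445998 q7 [-0.58  0.66 -0.14  1.85  0.15  0.64  0.44]
```

View pics/t2.png

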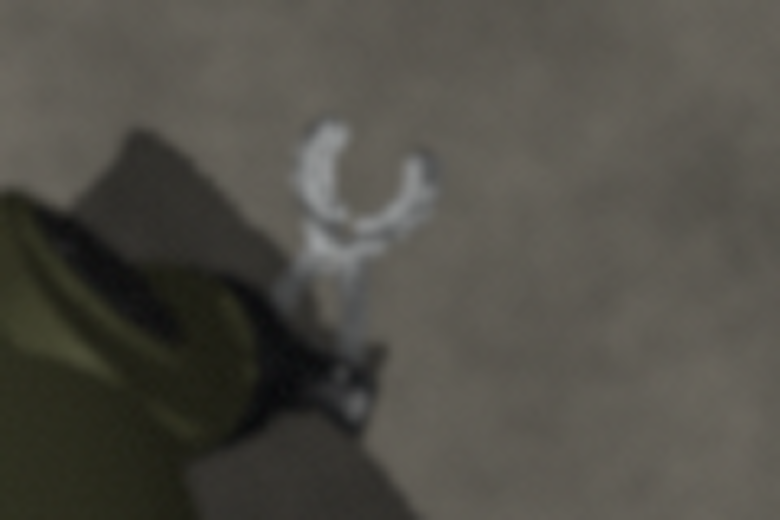

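```bash
python3 - <<'E'
from h import *
f=grab('side'); a=cv2.resize(f['frame'][100:180,180:280],(800,640),interpolation=cv2.INTER_CUBIC)[:590]; save(a,'s3.png')
E
```

```text
(no output)
```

View pics/s3.png

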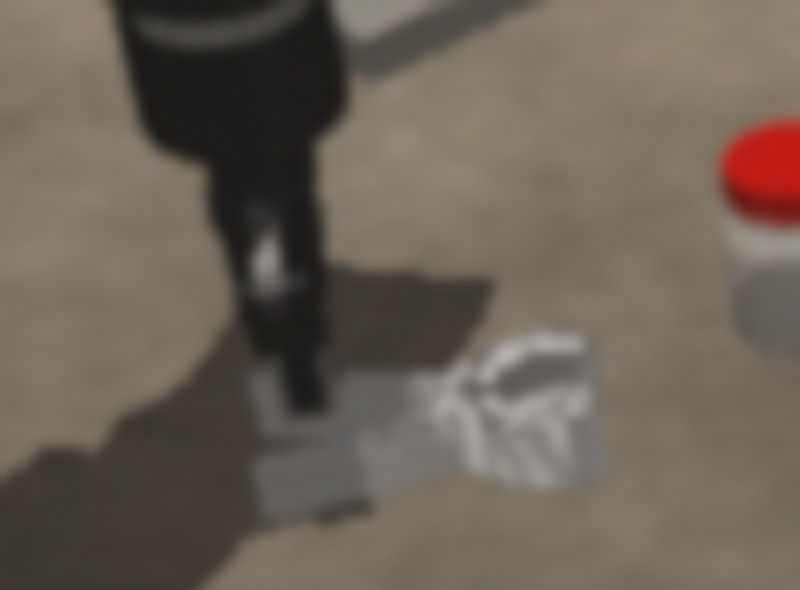

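```bash
python3 go.py .4695,.342,.15,72 .37,.48,.15,72
```

```text
t 2.75 p [0.4695 0.3421 0.0229] yawY 71.92 F [ 0.2  0.  -0.1] w 0.008157165321982752 q7 [-0.58  0.66 -0.14  1.85  0.15  0.64  0.44]
.4695,.342,.15,72 rows 3.0 [-0.0003, -0.0001, -0.1588] [-0.0002, 0.0017, -0.0018]
.37,.48,.15,72 rows 4.1 [0.1716, 0.1256, 0.0] [0.0, 0.0, 0.0]
```

Request:
send_rows(
  increments=[
    [[0,0,-0.05,0,0,0],[0,0,-0.1,0,0,0],[0,0,-0.159,0,0,0],[0,0,-0.159,0,0,0],[0,0,-0.159,0,0,0]],
  ],
)

```text
time_s: 3.17
ee_pos: [0.4709, 0.3434, 0.1536]
orientation: [0.493, 3.097, 0.007]
ft_force: [1.1, -0.3, -1.0]
gripper_width: 0.0088
grip_force: 0.0
```

Request:
send_rows(
  increments=[
    [[0.172,0.126,0,0,0,0],[0.172,0.126,0,0,0,0],[0.172,0.126,0,0,0,0],[0.172,0.126,0,0,0,0],[0.172,0.126,0,0,0,0],[0.172,0.126,0,0,0,0]],
  ],
  gripper=0.78,
)

```text
time_s: 3.67
ee_pos: [0.3657, 0.4834, 0.1481]
orientation: [-0.483, -3.103, 0.002]
ft_force: [0.3, -0.4, -0.8]
gripper_width: 0.0668
grip_force: 0.0
```

```bash
cat > fit.py <<'E'
from h import *
from scipy.optimize import least_squares
P=cloud(grab('top')); a=P.reshape(-1,3); a=a[(a[:,2]>.018)&(a[:,2]<.04)&(abs(a[:,0]-.51)<.09)&(abs(a[:,1]-.33)<.07)]
S=cloud(grab('side')).reshape(-1,3); b=S[(S[:,2]>.018)&(S[:,2]<.04)&(abs(S[:,0]-.51)<.09)&(abs(S[:,1]-.33)<.07)]
def loc(s,a):
    c,n=np.cos(s[2]),np.sin(s[2]); d=a[:,:2]-s[:2]; return d[:,0]*c+d[:,1]*n,-d[:,0]*n+d[:,1]*c
def res(s):
    x,y=loc(s,a); h=x<-.06
    return np.where(h,abs(y)-(.018+(-x-.062)*.237-s[3]),np.where(x>-.022,np.hypot(x,y)-.031,0))
best=min((least_squares(res,[.561,.313,y0,.003],loss='soft_l1',f_scale=.002,x_scale=[.01,.01,.1,.003]) for y0 in(-.4,-.3,-.2)),key=lambda r:r.cost)
s=best.x; x,y=loc(s,a); print(len(a),s,np.degrees(s[2]),np.sqrt(np.mean(res(s)**2)),'ends',x[y>.01].min(),x[y<-.01].min(),'jaw',y[x>-.03].min(),y[x>-.03].max(),'handles',s[:2]-.1*np.array([np.cos(s[2]),np.sin(s[2])]))
for n,q in(('top',a),('side',b)):
    x,y=loc(s,q)
    for l in(-.115,-.1,-.085): 
        m=abs(x-l)<.006; print(n,l,[(k.sum(),np.percentile(y[k],[10,50,90]).round(4)) for k in(m&(y>0),m&(y<0)) if k.any()])
E
python3 fit.py
```

```text
307 [ 0.56085525  0.31289733 -0.32205672  0.00377484] -18.45249107338177 0.002720645645553908 ends -0.11883831952457016 -0.11870395830653992 jaw -0.03221671152405246 0.033197076307235396 handles [0.46599661 0.34454915]
top -0.115 [(np.int64(10), array([0.0251, 0.0271, 0.0295])), (np.int64(9), array([-0.0281, -0.0255, -0.0234]))]
top -0.1 [(np.int64(9), array([0.0221, 0.0239, 0.0269])), (np.int64(11), array([-0.0258, -0.0233, -0.0195]))]
top -0.085 [(np.int64(10), array([0.0159, 0.018 , 0.0207])), (np.int64(11), array([-0.0232, -0.0208, -0.0169]))]
side -0.115 [(np.int64(11), array([0.0209, 0.0232, 0.0253])), (np.int64(11), array([-0.0303, -0.0296, -0.0289]))]
side -0.1 [(np.int64(14), array([0.0162, 0.0188, 0.0229])), (np.int64(14), array([-0.0308, -0.0269, -0.0233]))]
side -0.085 [(np.int64(13), array([0.0125, 0.016 , 0.0195])), (np.int64(14), array([-0.0256, -0.0239, -0.0204]))]
```

```bash
python3 go.py .466,.343,.12,71.6 .466,.343,.018,71.6
```

```text
t 3.7667 p [0.3697 0.4797 0.1485] yawY 71.95 F [0.7 0.1 0.4] w 0.06632181392334553 q7 [-0.85  0.54 -0.17  1.66  0.11  0.96  0.19]
.466,.343,.12,71.6 rows 4.1 [-0.1674, -0.125, 0.0362] [-0.0037, 0.0018, 0.0077]
.466,.343,.018,71.6 rows 2.4 [0.0, 0.0, 0.1275] [0.0, 0.0, 0.0]
```

Request:
send_rows(
  increments=[
    [[-0.167,-0.125,0.036,-0.004,0.002,0.008],[-0.167,-0.125,0.036,-0.004,0.002,0.008],[-0.167,-0.125,0.036,-0.004,0.002,0.008],[-0.167,-0.125,0.036,-0.004,0.002,0.008],[-0.167,-0.125,0.036,-0.004,0.002,0.008],[-0.167,-0.125,0.036,-0.004,0.002,0.008],[-0.167,-0.125,0.036,-0.004,0.002,0.008]],
  ],
  gripper=0.9,
)

```text
time_s: 4.35
ee_pos: [0.4665, 0.3425, 0.121]
orientation: [-0.509, -3.1, -0.004]
ft_force: [0.1, 0.9, -0.3]
gripper_width: 0.077
grip_force: 0.0
```

```bash
python3 go.py .466,.343,.018,71.6
```

```text
t 4.35 p [0.4665 0.3425 0.121 ] yawY 71.36 F [ 0.1  0.9 -0.3] w 0.07695406439668956 q7 [-0.56  0.53 -0.17  1.77  0.11  0.85  0.46]
.466,.343,.018,71.6 rows 2.5 [0.0007, 0.0001, 0.1288] [0.003, -0.0006, -0.0053]
```

Request:
send_rows(
  increments=[
    [[0.001,0,0.05,0.003,0,-0.005],[0.001,0,0.09,0.003,0,-0.005],[0.001,0,0.129,0.003,0,-0.005],[0.001,0,0.129,0.003,0,-0.005],[0.001,0,0.129,0.003,0,-0.005],[0.001,0,0.129,0.003,0,-0.005],[0.001,0,0.129,0.003,0,-0.005]],
  ],
)

```text
time_s: 4.93
ee_pos: [0.4661, 0.3461, 0.0204]
orientation: [0.496, 3.1, 0.005]
ft_force: [-0.1, -0.6, 1.0]
gripper_width: 0.0767
grip_force: 0.0
```

Request:
send_rows(
  increments=[
    [[0,0,0,0,0,0],[0,0,0,0,0,0],[0,0,0,0,0,0],[0,0,0,0,0,0],[0,0,0,0,0,0],[0,0,0,0,0,0]],
  ],
  gripper=0.5,
)

```text
time_s: 5.43
ee_pos: [0.4652, 0.3447, 0.0184]
orientation: [0.497, 3.102, 0.001]
ft_force: [0.3, -0.1, 0.9]
gripper_width: 0.0425
grip_force: 0.0
```

```bash
python3 - <<'E'
from h import *
f=grab('side');g=grab('top'); a=cv2.resize(f['frame'][110:170,190:270],(400,300),interpolation=cv2.INTER_CUBIC)
b=cv2.resize(g['frame'][200:260,150:230],(400,300),interpolation=cv2.INTER_CUBIC); save(np.hstack([a,b]),'s4.png')
P=cloud(f)[110:170,190:270]; I=f['frame'][110:170,190:270].max(2)
d=P[(I<45)&(P[...,2]>.0)&(P[...,2]<.12)&(abs(P[...,0]-.466)<.05)&(abs(P[...,1]-.345)<.08)]
for z in np.arange(0,.1,.01):
    k=d[(d[:,2]>=z)&(d[:,2]<z+.01)]
    if len(k): print(round(z,3),len(k),k.min(0).round(3),k.max(0).round(3))
E
```

```text
0.03 3 [0.453 0.312 0.038] [0.458 0.317 0.039]
0.04 10 [0.45  0.308 0.041] [0.481 0.364 0.05 ]
0.05 13 [0.448 0.307 0.052] [0.481 0.362 0.06 ]
0.06 2 [0.453 0.31  0.06 ] [0.459 0.312 0.062]
0.07 10 [0.444 0.29  0.071] [0.469 0.316 0.08 ]
0.08 33 [0.436 0.287 0.08 ] [0.469 0.319 0.089]
0.09 19 [0.437 0.285 0.091] [0.47 0.33 0.1 ]
```

View pics/s4.png

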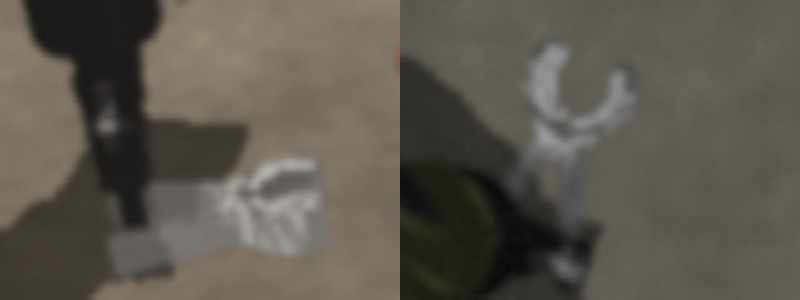

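```bash
cat >> h.py <<'E'
def proj(f,X):
    h,w=np.array(f['depth']).shape; F=h/2/np.tan(np.radians(float(f['fov_y']))/2)
    K=np.array([[F,0,float(f['cx'])],[0,F,float(f['cy'])],[0,0,1]]); R=np.array(f['rotation'],float)
    if R.shape!=(3,3): R=cv2.Rodrigues(R)[0]
    return cv2.projectPoints(np.atleast_2d(X).astype(float),cv2.Rodrigues(R.T)[0],-R.T@np.array(f['position']),K,np.array(f['dist'],float))[0].reshape(-1,2)
E
python3 - <<'E'
from h import *
f=np.load('side.npz'); P=cloud(f); I=f['frame']
print('closed tip proj',proj(f,[[.4695,.3421,z] for z in(.006,.02,.035)]).round(1).tolist(),'seen 218.7,151')
u=np.array([.31,.95])
for s in(-.035,-.0215): print('finger',s,proj(f,[[.4655+s*.31,.3447+s*.95,z] for z in(.002,.02,.035,.05)]).round(1).tolist())
print('handle -y outer at -.1',proj(f,[[.466-.027*.317,.3445-.027*.949,z] for z in(0,.028)]).round(1).tolist())
for c in (214,216,218,220):
    print(c,[(r,int(I[r,c].max()),*P[r,c].round(3)[1:]) for r in range(144,168,2)])
E
```

```text
closed tip proj [[220.1, 156.5], [219.3, 152.8], [218.5, 148.9]] seen 218.7,151
finger -0.035 [[219.2, 164.3], [218.1, 159.6], [217.2, 155.6], [216.3, 151.6]]
finger -0.0215 [[219.0, 161.6], [218.0, 156.9], [217.1, 153.0], [216.2, 148.9]]
handle -y outer at -.1 [[219.3, 163.2], [217.7, 155.9]]
214 [(144, 29, np.float64(0.301), np.float64(0.086)), (146, 31, np.float64(0.295), np.float64(0.083)), (148, 31, np.float64(0.29), np.float64(0.08)), (150, 37, np.float64(0.31), np.float64(0.059)), (152, 47, np.float64(0.312), np.float64(0.05)), (154, 58, np.float64(0.316), np.float64(0.041)), (156, 82, np.float64(0.319), np.float64(0.032)), (158, 98, np.float64(0.316), np.float64(0.027)), (160, 97, np.float64(0.324), np.float64(0.014)), (162, 98, np.float64(0.318), np.float64(0.012)), (164, 92, np.float64(0.323), np.float64(0.0)), (166, 105, np.float64(0.315), np.float64(-0.0))]
216 [(144, 29, np.float64(0.303), np.float64(0.082)), (146, 30, np.float64(0.292), np.float64(0.082)), (148, 28, np.float64(0.296), np.float64(0.074)), (150, 28, np.float64(0.312), np.float64(0.055)), (152, 29, np.floa
[... 861 characters left out ...]
0.003)), (164, 78, np.float64(0.315), np.float64(0.002)), (166, 100, np.float64(0.306), np.float64(0.001))]
220 [(144, 49, np.float64(0.362), np.float64(0.037)), (146, 70, np.float64(0.36), np.float64(0.031)), (148, 89, np.float64(0.36), np.float64(0.024)), (150, 85, np.float64(0.321), np.float64(0.044)), (152, 83, np.float64(0.311), np.float64(0.045)), (154, 89, np.float64(0.317), np.float64(0.033)), (156, 96, np.float64(0.317), np.float64(0.026)), (158, 98, np.float64(0.319), np.float64(0.018)), (160, 97, np.float64(0.318), np.float64(0.012)), (162, 94, np.float64(0.32), np.float64(0.003)), (164, 74, np.float64(0.315), np.float64(-0.001)), (166, 114, np.float64(0.306), np.float64(-0.001))]
```

Request:
send_rows(
  increments=[
    [[0,0,-0.05,0,0,0],[0,0,-0.05,0,0,0],[0,0,-0.05,0,0,0]],
  ],
)

```text
time_s: 5.78
ee_pos: [0.4663, 0.3456, 0.06]
orientation: [0.497, 3.099, 0.006]
ft_force: [0.2, -0.8, -0.7]
gripper_width: 0.0426
grip_force: 0.0
```

Request:
send_rows(
  increments=[
    [[0,0,0,0,0,0],[0,0,0,0,0,0],[0,0,0,0,0,0],[0,0,0,0,0,0],[0,0,0,0,0,0]],
  ],
  gripper=0.9,
)

```text
time_s: 6.2
ee_pos: [0.4649, 0.3445, 0.0577]
orientation: [-0.497, -3.101, -0.0]
ft_force: [-0.3, -0.3, -1.0]
gripper_width: 0.0767
grip_force: 0.0
```

```bash
python3 go.py .466,.343,.018,71.6; python3 - <<'E'
from h import *
f=grab('side'); P=cloud(f); I=f['frame'].max(2)
m=(I<60)&(P[...,2]>.015)&(P[...,2]<.13)&(abs(P[...,0]-.466)<.06)&(abs(P[...,1]-.345)<.1)
m[:,:195]=0
d=P[m]
for z in np.arange(0.015,.12,.005):
    k=d[(d[:,2]>=z)&(d[:,2]<z+.005)]
    if len(k): print(round(z,3),len(k),k.min(0).round(3),k.max(0).round(3))
for s in(-.052,-.045,.04): print(s,proj(f,[[.4655+s*.31,.3447+s*.95,z] for z in(.04,.05,.06,.07)]).round(1).tolist())
for r in range(130,166): print(r,''.join('%4d'%v for v in I[r,204:232:1]))
E
```

```text
t 6.2 p [0.4649 0.3445 0.0577] yawY 71.79 F [-0.3 -0.3 -1. ] w 0.07668609711197344 q7 [-0.58  0.61 -0.16  1.83  0.14  0.71  0.44]
.466,.343,.018,71.6 rows 1.0 [-0.0019, -0.0014, 0.0496] [-0.0001, -0.0008, 0.0042]
0.075 2 [0.471 0.377 0.076] [0.482 0.383 0.079]
0.08 2 [0.483 0.377 0.083] [0.485 0.381 0.083]
0.085 7 [0.442 0.291 0.085] [0.454 0.302 0.09 ]
0.09 11 [0.442 0.29  0.09 ] [0.459 0.302 0.095]
0.095 7 [0.443 0.292 0.096] [0.453 0.307 0.1  ]
0.1 9 [0.443 0.288 0.101] [0.454 0.297 0.105]
0.105 7 [0.444 0.291 0.105] [0.456 0.297 0.11 ]
0.11 4 [0.441 0.291 0.11 ] [0.459 0.295 0.114]
-0.052 [[217.1, 157.6], [216.4, 154.9], [215.8, 152.2], [215.2, 149.4]]
-0.045 [[217.0, 156.2], [216.4, 153.5], [215.8, 150.8], [215.1, 148.0]]
0.04 [[216.3, 140.2], [215.7, 137.5], [215.1, 134.8], [214.5, 132.1]]
130  118  90  49  33  38  45  50  43  36  33  32  33  46  72 100 114 123 126 125 124 122 125 127 128 129 129 128 127
131  123 102  60  36  45  64  72  60  44  36  33  36  48  62  76  88 104 108 108 106 106 112 124 127 127 126 124 122
132  123 107  67  41  46  66  74  63  48  36  33  36  47  5
[... 3218 characters left out ...]
60   65  64  64  64  63  63  65  75  90  97  97  97  96  97  97  98  98  98  98  97 100 107 118 121 122 121 121 121
161   65  64  64  65  64  64  66  72  85  95  98  97  98  98  98  98  97  97  97  96  98 103 115 121 121 122 121 122
162   65  65  64  65  65  65  66  70  81  95  98  97  98  97  97  96  94  91  88  86  91 105 116 121 122 123 123 124
163   65  64  65  66  66  65  66  69  79  93  96  97  95  93  90  86  83  76  73  71  86 110 120 123 123 124 125 125
164   64  65  64  65  66  67  67  69  77  87  91  90  86  80  76  72  69  66  66  69  84 108 122 125 125 124 125 125
165   64  65  65  66  66  66  67  69  74  82  88  91  79  73  72  70  68  69  76  88  97 110 122 126 126 125 125 123
```

Request:
send_rows(
  increments=[
    [[-0.002,-0.001,0.03,0,0,0.004],[-0.002,-0.001,0.05,0,0,0.004],[-0.002,-0.001,0.067,0,0,0.004],[-0.002,-0.001,0.067,0,0,0.004],[-0.002,-0.001,0.067,0,0,0.004],[-0.002,-0.001,0.067,0,0,0.004]],
  ],
  gripper=0.85,
)

```text
time_s: 6.75
ee_pos: [0.4667, 0.3438, 0.0052]
orientation: [0.502, 3.101, 0.002]
ft_force: [-0.1, 0.4, 0.7]
gripper_width: 0.0725
grip_force: 0.0
```

Request:
send_rows(
  increments=[
    [[0,0,0,0,0,0],[0,0,0,0,0,0],[0,0,0,0,0,0],[0,0,0,0,0,0],[0,0,0,0,0,0],[0,0,0,0,0,0]],
  ],
  gripper=0.5,
)

```text
time_s: 7.25
ee_pos: [0.4676, 0.3445, 0.0067]
orientation: [0.502, 3.099, 0.006]
ft_force: [-1.8, -0.7, 8.6]
gripper_width: 0.0426
grip_force: 9.3
```

Request:
send_rows(
  increments=[
    [[0,0,-0.004,0,0,0],[0,0,-0.004,0,0,0],[0,0,-0.004,0,0,0]],
  ],
)

```text
time_s: 7.5
ee_pos: [0.4666, 0.3436, 0.0083]
orientation: [0.502, 3.101, 0.002]
ft_force: [1.0, -0.8, -1.1]
gripper_width: 0.043
grip_force: 6.5
```

Request:
send_rows(
  increments=[
    [[0,0,-0.002,0,0,0],[0,0,-0.004,0,0,0],[0,0,-0.004,0,0,0],[0,0,-0.004,0,0,0],[0,0,-0.004,0,0,0],[0,0,-0.004,0,0,0]],
  ],
  gripper=0.3,
)

```text
time_s: 8.0
ee_pos: [0.4663, 0.3434, 0.0109]
orientation: [-0.502, -3.101, -0.001]
ft_force: [-0.0, 0.3, -0.7]
gripper_width: 0.0268
grip_force: 36.1
```

```bash
python3 - <<'E'
from h import *
f=grab('side'); P=cloud(f); I=f['frame'].max(2)
for c in (214,216,218,220,222):
    print(c,[(r,int(I[r,c]),*P[r,c].round(3)[1:]) for r in range(142,168,2)])
T=cloud(grab('top')).reshape(-1,3); a=T[(T[:,2]>.018)&(T[:,2]<.05)&(T[:,0]>.52)&(T[:,0]<.62)&(abs(T[:,1]-.33)<.07)]
print(len(a),a.min(0),a.max(0),np.percentile(a[:,2],[10,50,90]))
E
python3 go.py
```

```text
214 [(142, 36, np.float64(0.284), np.float64(0.104)), (144, 30, np.float64(0.29), np.float64(0.093)), (146, 29, np.float64(0.303), np.float64(0.077)), (148, 31, np.float64(0.299), np.float64(0.074)), (150, 52, np.float64(0.331), np.float64(0.044)), (152, 69, np.float64(0.33), np.float64(0.038)), (154, 79, np.float64(0.327), np.float64(0.033)), (156, 89, np.float64(0.336), np.float64(0.019)), (158, 97, np.float64(0.332), np.float64(0.015)), (160, 96, np.float64(0.332), np.float64(0.008)), (162, 70, np.float64(0.335), np.float64(-0.001)), (164, 67, np.float64(0.324), np.float64(0.0)), (166, 103, np.float64(0.315), np.float64(-0.0))]
216 [(142, 28, np.float64(0.28), np.float64(0.104)), (144, 28, np.float64(0.283), np.float64(0.096)), (146, 30, np.float64(0.304), np.float64(0.075)), (148, 30, np.float64(0.3), np.float64(0.07)), (150, 29, np.float64(0.32), np.float64(0.05)), (152, 30, np.float64(0.318), np.float64(0.044)), (154, 34, np.float64(0.319), np.float64(0.036)), (156, 57, np.float64(0.319), np.float64(0.03)), (158, 94, np.float64(0.328), np.float64(0.016)), (160, 92, np.float64(0
[... 1649 characters left out ...]
loat64(0.026)), (150, 97, np.float64(0.351), np.float64(0.021)), (152, 98, np.float64(0.345), np.float64(0.018)), (154, 105, np.float64(0.329), np.float64(0.023)), (156, 106, np.float64(0.328), np.float64(0.016)), (158, 101, np.float64(0.324), np.float64(0.011)), (160, 87, np.float64(0.325), np.float64(0.004)), (162, 62, np.float64(0.324), np.float64(-0.003)), (164, 64, np.float64(0.308), np.float64(0.002)), (166, 103, np.float64(0.302), np.float64(-0.0))]
155 [0.52078554 0.27317462 0.01805962] [0.57762205 0.35692871 0.03695011] [0.02380572 0.02807491 0.03292439]
t 8.1 p [0.4663 0.3434 0.0109] yawY 71.61 F [ 0.1  0.1 -0.8] w 0.026458261020593943 q7 [-0.59  0.68 -0.14  1.86  0.15  0.61  0.43]
```

Request:
send_rows(
  increments=[
    [[0,0,0,0,0,0],[0,0,0,0,0,0],[0,0,0,0,0,0],[0,0,0,0,0,0],[0,0,0.005,0,0,0],[0,0,0.01,0,0,0],[0,0,0.01,0,0,0]],
  ],
  gripper=0.85,
)

```text
time_s: 8.68
ee_pos: [0.466, 0.3431, 0.0021]
orientation: [-0.502, -3.1, 0.0]
ft_force: [0.3, 0.3, -0.3]
gripper_width: 0.0726
grip_force: 0.0
```

Request:
send_rows(
  increments=[
    [[0,0,0.003,0,0,0],[0,0,0.006,0,0,0],[0,0,0.006,0,0,0],[0,0,0.006,0,0,0]],
  ],
)

```text
time_s: 9.02
ee_pos: [0.4663, 0.3434, -0.002]
orientation: [-0.502, -3.101, -0.001]
ft_force: [0.3, -0.4, -0.2]
gripper_width: 0.0724
grip_force: 0.0
```

Request:
send_rows(
  increments=[
    [[0,0,0,0,0,0],[0,0,0,0,0,0],[0,0,0,0,0,0],[0,0,0,0,0,0],[0,0,0,0,0,0]],
  ],
  gripper=0.5,
)

```text
time_s: 9.43
ee_pos: [0.4671, 0.3442, -0.0006]
orientation: [0.502, 3.1, 0.004]
ft_force: [-0.8, -1.0, 8.3]
gripper_width: 0.0429
grip_force: 8.7
```

Request:
send_rows(
  increments=[
    [[0,0,0,0,0,0],[0,0,0,0,0,0],[0,0,0,0,0,0],[0,0,0,0,0,0],[0,0,0,0,0,0],[0,0,0,0,0,0]],
  ],
  gripper=0.28,
)

```text
time_s: 9.93
ee_pos: [0.4677, 0.3447, 0.0003]
orientation: [0.502, 3.098, 0.006]
ft_force: [-1.9, -0.4, 13.8]
gripper_width: 0.0258
grip_force: 59.2
```

```bash
python3 - <<'E'
from h import *
f=grab('side'); P=cloud(f); I=f['frame'].max(2)
for c in (216,218,220):
    print(c,[(r,int(I[r,c]),*P[r,c].round(3)[1:]) for r in range(150,168,1)])
E
python3 go.py
```

```text
216 [(150, 30, np.float64(0.302), np.float64(0.062)), (151, 30, np.float64(0.299), np.float64(0.061)), (152, 32, np.float64(0.315), np.float64(0.046)), (153, 36, np.float64(0.32), np.float64(0.039)), (154, 37, np.float64(0.319), np.float64(0.037)), (155, 43, np.float64(0.321), np.float64(0.031)), (156, 49, np.float64(0.319), np.float64(0.029)), (157, 56, np.float64(0.318), np.float64(0.027)), (158, 67, np.float64(0.33), np.float64(0.015)), (159, 80, np.float64(0.329), np.float64(0.011)), (160, 90, np.float64(0.336), np.float64(0.003)), (161, 84, np.float64(0.333), np.float64(0.001)), (162, 69, np.float64(0.333), np.float64(-0.002)), (163, 62, np.float64(0.328), np.float64(-0.002)), (164, 67, np.float64(0.324), np.float64(-0.003)), (165, 85, np.float64(0.32), np.float64(-0.003)), (166, 110, np.float64(0.31), np.float64(0.001)), (167, 121, np.float64(0.305), np.float64(0.001))]
218 [(150, 28, np.float64(0.304), np.float64(0.059)), (151, 29, np.float64(0.297), np.float64(0.06)), (152, 30, np.float64(0.315), np.float64(0.044)), (153, 29, np.float64(0.32), np.float64(0.037)), (154, 28, np
[... 998 characters left out ...]
6), np.float64(0.027)), (157, 41, np.float64(0.315), np.float64(0.025)), (158, 51, np.float64(0.316), np.float64(0.02)), (159, 73, np.float64(0.325), np.float64(0.01)), (160, 84, np.float64(0.326), np.float64(0.005)), (161, 74, np.float64(0.329), np.float64(-0.0)), (162, 65, np.float64(0.321), np.float64(0.002)), (163, 62, np.float64(0.319), np.float64(-0.0)), (164, 62, np.float64(0.32), np.float64(-0.004)), (165, 68, np.float64(0.309), np.float64(0.0)), (166, 89, np.float64(0.308), np.float64(-0.002)), (167, 113, np.float64(0.297), np.float64(0.002))]
t 9.9833 p [4.677e-01 3.446e-01 3.000e-04] yawY 71.61 F [-1.7 -1.  14. ] w 0.02563698653805999 q7 [-0.59  0.7  -0.14  1.87  0.16  0.58  0.42]
```

```bash
python3 go.py .468,.344,.2,71.6 .545,.28,.2,37 .625,.213,.2,3.5 .625,.213,.1,3.5 
```

```text
t 9.9833 p [4.677e-01 3.446e-01 3.000e-04] yawY 71.61 F [-1.7 -1.  14. ] w 0.02563698653805999 q7 [-0.59  0.7  -0.14  1.87  0.16  0.58  0.42]
.468,.344,.2,71.6 rows 4.8 [-0.0012, 0.0004, -0.2497] [0.0052, 0.0028, 0.0002]
.545,.28,.2,37 rows 4.8 [-0.1166, -0.0455, 0.0] [0.0, 0.0, 0.7689]
.625,.213,.2,3.5 rows 4.7 [-0.1271, 0.0295, 0.0] [0.0, 0.0, 0.7444]
.625,.213,.1,3.5 rows 2.4 [0.0, 0.0, 0.125] [0.0, 0.0, 0.0]
```

Request:
send_rows(
  increments=[
    [[0,0,-0.02,0,0,0],[0,0,-0.06,0,0,0],[0,0,-0.1,0,0,0],[0,0,-0.15,0,0,0],[0,0,-0.2,0,0,0],[0,0,-0.25,0,0,0],[0,0,-0.25,0,0,0]],
  ],
)

```text
time_s: 10.57
ee_pos: [0.4693, 0.3459, 0.2065]
orientation: [0.501, 3.092, 0.016]
ft_force: [1.3, 1.3, -0.5]
gripper_width: 0.026
grip_force: 59.6
```

Request:
send_rows(
  increments=[
    [[-0.016,-0.006,0,0,0,0.1],[-0.032,-0.013,0,0,0,0.21],[-0.05,-0.02,0,0,0,0.33],[-0.067,-0.027,0,0,0,0.44],[-0.084,-0.034,0,0,0,0.55],[-0.1,-0.04,0,0,0,0.66],[-0.116,-0.046,0,0,0,0.769],[-0.116,-0.046,0,0,0,0.769]],
  ],
)

```text
time_s: 11.23
ee_pos: [0.5449, 0.2762, 0.1978]
orientation: [1.412, 2.805, -0.001]
ft_force: [0.4, -0.3, -1.2]
gripper_width: 0.0259
grip_force: 59.6
```

Request:
send_rows(
  increments=[
    [[-0.018,0.004,0,0,0,0.1],[-0.036,0.008,0,0,0,0.21],[-0.054,0.013,0,0,0,0.32],[-0.072,0.017,0,0,0,0.43],[-0.09,0.021,0,0,0,0.54],[-0.108,0.025,0,0,0,0.65],[-0.127,0.029,0,0,0,0.744],[-0.127,0.029,0,0,0,0.744]],
  ],
)

```text
time_s: 11.9
ee_pos: [0.6239, 0.2095, 0.1977]
orientation: [2.156, 2.283, -0.0]
ft_force: [-0.1, -0.7, -1.2]
gripper_width: 0.0256
grip_force: 59.6
```

```bash
python3 go.py .625,.213,.1,3.5 .6318,.1033,.1,3.5; python3 - <<'E'
from h import *
f=grab('side'); a=cv2.resize(f['frame'][60:180,220:380],(400,300),interpolation=cv2.INTER_CUBIC)
g=grab('top'); b=cv2.resize(g['frame'][140:260,190:350],(400,300),interpolation=cv2.INTER_CUBIC); save(np.hstack([a,b]),'p5.png')
for n,F in(('top',g),('side',f)):
    T=cloud(F).reshape(-1,3); I=np.array(F['frame']).reshape(-1,3).max(1)
    a=T[(I>75)&(T[:,2]>.17)&(T[:,2]<.26)&(T[:,1]>.055)&(T[:,1]<.16)&(abs(T[:,0]-.63)<.06)]
    print(n,len(a),a.min(0),a.max(0),np.percentile(a[:,2],[5,50,95]),'mid x',(a[:,0].min()+a[:,0].max())/2)
E
```

```text
t 11.9 p [0.6239 0.2095 0.1977] yawY 3.28 F [-0.1 -0.7 -1.2] w 0.02556102879600539 q7 [-0.45  0.58  0.15  1.44 -0.09  1.13 -0.23]
.625,.213,.1,3.5 rows 2.3 [0.0044, 0.0015, 0.1221] [0.001, 0.0016, -0.0048]
.6318,.1033,.1,3.5 rows 2.6 [-0.1374, 0.0001, 0.0] [0.0, 0.0, 0.0]
top 263 [0.58681147 0.104544   0.19319688] [0.67026443 0.15965255 0.23164381] [0.19894671 0.22406757 0.22916935] mid x 0.6285379515650231
side 413 [0.58615049 0.09884295 0.19496301] [0.66972935 0.1599899  0.2276902 ] [0.19731892 0.21342705 0.22475373] mid x 0.6279399199040889
```

View pics/p5.png

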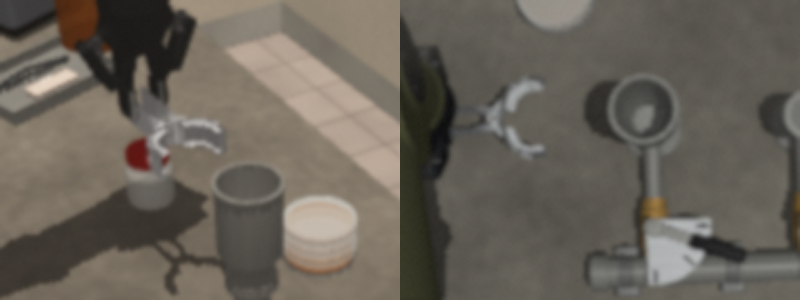

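Request:
send_rows(
  increments=[
    [[0.003,0.001,0.03,0,0,-0.003],[0.003,0.001,0.06,0,0,-0.003],[0.003,0.001,0.09,0,0,-0.003],[0.003,0.001,0.122,0,0,-0.003],[0.003,0.001,0.122,0,0,-0.003],[0.003,0.001,0.122,0,0,-0.003],[0.003,0.001,0.122,0,0,-0.003]],
  ],
)

```text
time_s: 12.58
ee_pos: [0.6235, 0.2156, 0.102]
orientation: [-2.147, -2.293, -0.004]
ft_force: [0.4, -0.1, -0.7]
gripper_width: 0.0256
grip_force: 59.6
```

```bash
python3 go.py .6288,.155,.1005,3.5 .633,.1033,.1005,3.5; python3 - <<'E'
from h import *
g=grab('top')
T=cloud(g).reshape(-1,3); I=np.array(g['frame']).reshape(-1,3).max(1)
a=T[(I>70)&(T[:,2]>.115)&(T[:,2]<.145)&(T[:,1]>.05)&(T[:,1]<.18)&(abs(T[:,0]-.63)<.06)]
print(len(a),a.min(0),a.max(0))
from numpy.linalg import lstsq
c,*_=lstsq(np.c_[a[:,:2]-[.63,.11],np.ones(len(a))],a[:,2],rcond=None); print('plane slope x,y,z@jaw',c)
b=T[(I>70)&(T[:,2]>.10)&(T[:,2]<.125)&(abs(T[:,1]+.174)<.02)&(abs(T[:,0]-.648)<.02)]; print('base top',np.median(b[:,2]),len(b))
E
```

```text
t 12.5833 p [0.6235 0.2156 0.102 ] yawY 3.78 F [ 0.4 -0.1 -0.7] w 0.02564116260363724 q7 [-0.45  0.66  0.13  1.56 -0.1   0.92 -0.21]
.6288,.155,.1005,3.5 rows 1.5 [-0.076, 0.0017, 0.0018] [0.002, -0.0021, 0.0063]
.633,.1033,.1005,3.5 rows 1.2 [-0.0648, 0.0013, 0.0] [0.0, 0.0, 0.0]
216 [0.58803735 0.10933719 0.11525365] [0.67044237 0.179822   0.13800708]
plane slope x,y,z@jaw [-0.00928818  0.00755988  0.12852527]
base top 0.11542135356102445 196
```

Request:
send_rows(
  increments=[
    [[-0.02,0.001,0,0,0,0.004],[-0.04,0.001,0,0,0,0.004],[-0.06,0.002,0,0,0,0.004],[-0.076,0.002,0,0,0,0.004],[-0.076,0.002,0,0,0,0.004],[-0.076,0.002,0,0,0,0.004],[-0.076,0.002,0,0,0,0.004]],
  ],
)

```text
time_s: 13.22
ee_pos: [0.6286, 0.1545, 0.1006]
orientation: [-2.152, -2.287, -0.002]
ft_force: [0.5, 0.1, -1.2]
gripper_width: 0.0253
grip_force: 59.6
```

```bash
python3 go.py .633,.1033,.1025,3.5; python3 - <<'E'
from h import *
g=grab('top')
T=cloud(g).reshape(-1,3); I=np.array(g['frame']).reshape(-1,3).max(1)
a=T[(I>70)&(T[:,2]>.115)&(T[:,2]<.145)&(T[:,1]>.038)&(T[:,1]<.11)&(abs(T[:,0]-.63)<.06)]
print(len(a),a.min(0),a.max(0),(a.min(0)+a.max(0))/2,np.median(a[:,2]))
f=T[(T[:,2]>.215)&(abs(T[:,1])<.05)&(abs(T[:,0]-.638)<.05)&(T[:,2]<.25)]; print('funnel',(f.min(0)+f.max(0))/2)
E
```

```text
t 13.2167 p [0.6286 0.1545 0.1006] yawY 3.48 F [ 0.5  0.1 -1.2] w 0.02534144363851647 q7 [-0.35  0.65  0.13  1.6  -0.1   0.9  -0.13]
.633,.1033,.1025,3.5 rows 1.2 [-0.0642, 0.0016, -0.0025] [0.0003, -0.0023, -0.0005]
184 [0.59213714 0.05185068 0.11595026] [0.67473609 0.10901413 0.13596463] [0.63343662 0.08043241 0.12595744] 0.128123218932505
funnel [0.63814835 0.00503319 0.22786954]
```

Request:
send_rows(
  increments=[
    [[-0.012,0.003,-0.002,0,0,0],[-0.024,0.003,-0.002,0,0,0],[-0.036,0.003,-0.002,0,0,0],[-0.046,0.003,-0.002,0,0,0],[-0.055,0.003,-0.002,0,0,0],[-0.06,0.003,-0.002,0,0,0],[-0.064,0.003,-0.002,0,0,0],[-0.064,0.003,-0.002,0,0,0]],
  ],
)

```text
time_s: 13.93
ee_pos: [0.6343, 0.1019, 0.1021]
orientation: [-2.154, -2.287, -0.001]
ft_force: [-0.0, 0.2, -1.2]
gripper_width: 0.0256
grip_force: 59.6
```

```bash
python3 go.py .633,.1033,.1025,3.5; python3 - <<'E'
from h import *
g=grab('top')
T=cloud(g).reshape(-1,3)
f=T[(T[:,2]>.215)&(abs(T[:,1])<.05)&(abs(T[:,0]-.638)<.05)&(T[:,2]<.25)]; print('funnel',(f.min(0)+f.max(0))/2)
a=T[(T[:,2]>.12)&(T[:,2]<.14)&(T[:,1]>.038)&(T[:,1]<.09)&(abs(T[:,0]-.63)<.06)]; print(len(a),np.median(a,0))
E
```

```text
t 13.9333 p [0.6343 0.1019 0.1021] yawY 3.42 F [-0.   0.2 -1.2] w 0.025648898998656376 q7 [-0.27  0.64  0.13  1.61 -0.1   0.9  -0.05]
.633,.1033,.1025,3.5 rows 0.0 [0.0018, -0.0015, -0.0005] [0.0003, -0.0006, -0.0018]
funnel [0.63804456 0.00503778 0.22854073]
90 [0.6311995  0.05707054 0.1295307 ]
```

Request:
send_rows(
  increments=[
    [[0,0,0,0,0,0],[0,0,0,0,0,0],[0,0,0,0,0,0],[0,0,0,0,0,0],[0,0,0,0,0,0],[0,0,0,0,0,0]],
  ],
  gripper=0.5,
)

```text
time_s: 14.48
ee_pos: [0.634, 0.1033, 0.102]
orientation: [-2.152, -2.288, -0.001]
ft_force: [-1.6, 0.7, -1.3]
gripper_width: 0.0428
grip_force: 6.2
```

Request:
send_rows(
  increments=[
    [[0,0,0,0,0,0],[0,0,0,0,0,0],[0,0,0,0,0,0],[0,0,0,0,0,0],[0,0,0,0,0,0],[0,0,0,0,0,0]],
  ],
  gripper=1,
)

```text
time_s: 14.98
ee_pos: [0.6343, 0.1029, 0.1022]
orientation: [-2.153, -2.288, -0.001]
ft_force: [0.4, 0.1, -0.6]
gripper_width: 0.0852
grip_force: 0.0
```

```bash
python3 go.py .6343,.1019,.25,3.5; python3 - <<'E'
from h import *
g=grab('top')
T=cloud(g).reshape(-1,3)
f=T[(T[:,2]>.215)&(abs(T[:,1])<.05)&(abs(T[:,0]-.638)<.05)&(T[:,2]<.25)]; print('funnel',(f.min(0)+f.max(0))/2)
a=T[(T[:,2]>.115)&(T[:,2]<.14)&(T[:,1]>.038)&(T[:,1]<.14)&(abs(T[:,0]-.63)<.06)]; print(len(a),np.median(a,0),a.min(0),a.max(0))
c=np.linalg.lstsq(np.c_[a[:,:2]-[.63,.06],np.ones(len(a))],a[:,2],rcond=None)[0]; print(c)
E
```

```text
t 14.9833 p [0.6343 0.1029 0.1022] yawY 3.48 F [ 0.4  0.1 -0.6] w 0.08524115399755426 q7 [-0.27  0.64  0.13  1.61 -0.1   0.9  -0.05]
.6343,.1019,.25,3.5 rows 3.5 [-0.0011, 0.0, -0.1848] [0.0006, -0.0009, -0.0005]
funnel [0.63828596 0.00506472 0.22714687]
1 [0.58015896 0.09521966 0.13278619] [0.58015896 0.09521966 0.13278619] [0.58015896 0.09521966 0.13278619]
[-0.00659364  0.00465933  0.13229346]
```

```bash
python3 - <<'E'
from h import *
for n in('top','side'):
    g=grab(n); T=cloud(g).reshape(-1,3); I=np.array(g['frame']).reshape(-1,3).max(1)
    m=(T[:,1]>-.04)&(T[:,1]<.15)&(abs(T[:,0]-.63)<.07)&(T[:,2]>.01)&(T[:,2]<.15)&(I>65); a=T[m]
    for z in np.arange(.01,.15,.01):
        k=a[(a[:,2]>=z)&(a[:,2]<z+.01)]
        if len(k): print(n,round(z,2),len(k),k.min(0).round(3),k.max(0).round(3))
E
```

```text
top 0.01 36 [ 0.607 -0.028  0.01 ] [0.651 0.019 0.02 ]
top 0.03 17 [ 0.562 -0.01   0.034] [0.609 0.098 0.04 ]
top 0.04 90 [ 0.561 -0.01   0.04 ] [0.612 0.091 0.05 ]
top 0.05 8 [0.567 0.002 0.051] [0.614 0.096 0.058]
top 0.06 11 [0.613 0.052 0.061] [0.62  0.095 0.07 ]
top 0.07 18 [0.615 0.048 0.071] [0.653 0.091 0.08 ]
top 0.08 20 [0.618 0.05  0.08 ] [0.65  0.079 0.089]
top 0.09 28 [0.62  0.047 0.09 ] [0.649 0.067 0.1  ]
top 0.1 26 [ 0.603 -0.008  0.1  ] [0.646 0.055 0.11 ]
top 0.11 102 [ 0.603 -0.008  0.11 ] [0.654 0.043 0.12 ]
top 0.12 30 [ 0.602 -0.005  0.12 ] [0.655 0.022 0.13 ]
top 0.13 45 [ 0.604 -0.009  0.13 ] [0.662 0.027 0.14 ]
top 0.14 95 [ 0.617 -0.022  0.14 ] [0.669 0.033 0.15 ]
side 0.01 98 [ 0.602 -0.031  0.01 ] [0.67  0.006 0.02 ]
side 0.02 38 [ 0.563 -0.019  0.021] [ 0.653 -0.005  0.03 ]
side 0.03 102 [ 0.56  -0.018  0.03 ] [0.654 0.094 0.04 ]
side 0.04 147 [ 0.56  -0.021  0.04 ] [0.653 0.101 0.05 ]
side 0.05 73 [ 0.608 -0.019  0.05 ] [0.653 0.11  0.06 ]
side 0.06 82 [ 0.609 -0.021  0.06 ] [0.653 0.104 0.07 ]
side 0.07 59 [ 0.614 -0.019  0.07 ] [0.648 0.087 0.08 ]
side 0.08 53 [ 0.616 -0.019  0.08 ] [0.648 0.072 0.09 ]
side 0.09 39 [ 0.602 -0.02   0.09 ] [0.649 0.058 0.1  ]
side 0.1 42 [ 0.602 -0.026  0.1  ] [0.668 0.045 0.11 ]
side 0.11 138 [ 0.601 -0.028  0.11 ] [0.671 0.031 0.12 ]
side 0.12 109 [ 0.585 -0.028  0.12 ] [0.67  0.092 0.13 ]
side 0.13 33 [ 0.577 -0.023  0.131] [0.641 0.106 0.14 ]
side 0.14 30 [ 0.586 -0.031  0.14 ] [0.643 0.091 0.15 ]
```

```bash
python3 - <<'E'
from h import *
f=np.load('side.npz')['frame'];g=np.load('top.npz')['frame']
a=cv2.resize(f[110:220,270:350],(400,550),interpolation=cv2.INTER_CUBIC)
b=cv2.resize(g[150:260,240:320],(400,550),interpolation=cv2.INTER_CUBIC); save(cv2.convertScaleAbs(np.hstack([a,b]),alpha=1.6),'p6.png')
E
```

```text
(no output)
```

View pics/p6.png

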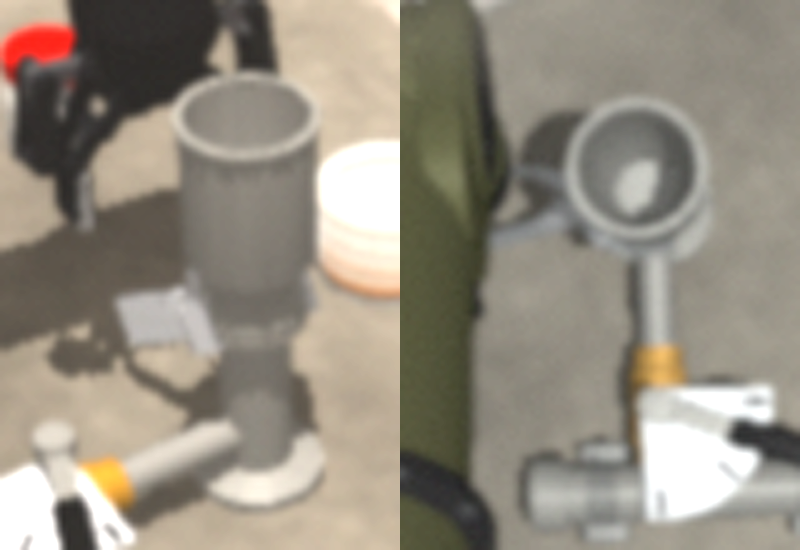

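```bash
python3 - <<'E'
from h import *
for n in('top','side'):
    g=np.load(n+'.npz'); T=cloud(g); I=g['frame'].max(2)
    m=(T[...,1]>.036)&(T[...,1]<.15)&(abs(T[...,0]-.63)<.08)&(T[...,2]>.02)&(T[...,2]<.16)&(I>60)
    r,c=np.where(m); print(n,len(r))
    for i in range(0,len(r),max(1,len(r)//70)): print((c[i],r[i]),T[r[i],c[i]].round(3).tolist(),int(I[r[i],c[i]]),end='; ')
    print()
E
```

```text
top 119
(np.int64(263), np.int64(183)) [0.653, 0.08, 0.079] 66; (np.int64(264), np.int64(183)) [0.653, 0.077, 0.082] 64; (np.int64(265), np.int64(183)) [0.653, 0.075, 0.081] 61; (np.int64(267), np.int64(183)) [0.652, 0.068, 0.089] 62; (np.int64(263), np.int64(184)) [0.65, 0.08, 0.081] 65; (np.int64(264), np.int64(184)) [0.65, 0.078, 0.079] 67; (np.int64(265), np.int64(184)) [0.649, 0.074, 0.087] 65; (np.int64(266), np.int64(184)) [0.649, 0.071, 0.092] 64; (np.int64(267), np.int64(184)) [0.649, 0.068, 0.087] 65; (np.int64(268), np.int64(184)) [0.649, 0.065, 0.087] 68; (np.int64(269), np.int64(184)) [0.649, 0.062, 0.092] 68; (np.int64(270), np.int64(184)) [0.649, 0.059, 0.093] 66; (np.int64(271), np.int64(184)) [0.65, 0.057, 0.089] 66; (np.int64(272), np.int64(184)) [0.65, 0.054, 0.083] 78; (np.int64(267), np.int64(185)) [0.646, 0.068, 0.092] 62; (np.int64(268), np.int64(185)) [0.647, 0.065, 0.088] 67; (np.int64(269), np.int64(185)) [0.646, 0.062, 0.096] 68; (np.int64(270), np.int64(185)) [0.646, 0.059, 0.093] 71; (np.int64(271), np.int64(185)) [0.646, 0.056, 0.098] 71; (np.int64(272),
[... 9780 characters left out ...]
 0.067] 119; (np.int64(296), np.int64(177)) [0.609, 0.093, 0.04] 113; (np.int64(298), np.int64(177)) [0.612, 0.086, 0.045] 118; (np.int64(300), np.int64(177)) [0.614, 0.078, 0.049] 117; (np.int64(302), np.int64(177)) [0.615, 0.066, 0.058] 118; (np.int64(304), np.int64(177)) [0.618, 0.06, 0.06] 115; (np.int64(306), np.int64(177)) [0.617, 0.046, 0.07] 115; (np.int64(297), np.int64(178)) [0.61, 0.089, 0.04] 109; (np.int64(299), np.int64(178)) [0.612, 0.081, 0.045] 108; (np.int64(301), np.int64(178)) [0.614, 0.071, 0.051] 107; (np.int64(303), np.int64(178)) [0.615, 0.061, 0.057] 113; (np.int64(305), np.int64(178)) [0.618, 0.055, 0.06] 113; (np.int64(307), np.int64(178)) [0.62, 0.046, 0.066] 109;
```

```bash
cat > go.py <<'E'
import sys
from h import *
from scipy.spatial.transform import Rotation as Ro
# usage: go.py x,y,z,yaw[,tilt] ...  yaw of tool y; tilt leans the gripper's top towards yaw+90
def pose(w,t):
    w,t=np.radians([w,t]); Y=np.array([np.cos(w),np.sin(w),0]); B=np.array([-np.sin(w),np.cos(w),0])
    Z=-(np.sin(t)*B+np.cos(t)*np.array([0,0,1])); return Ro.from_matrix(np.c_[np.cross(Y,Z),Y,Z])
s=robot.sense(); p=np.array(s['ee_pos']); R=Ro.from_rotvec(s['orientation']); m=R.as_matrix()
yw=np.arctan2(m[1,1],m[0,1]); tl=np.arcsin(-m[:,2]@[-np.sin(yw),np.cos(yw),0])
print('t',s['time_s'],'p',p.round(4),'yaw,tilt',np.degrees([yw,tl]).round(2),'F',np.round(s['ft_force'],1),'w %.4f g %.1f'%(s['gripper_width'],s['grip_force']),'q',s['q'].round(2)) 
for t in sys.argv[1:]:
    v=[float(k) for k in t.split(',')]; M=pose(v[3],v[4] if len(v)>4 else 0); x=np.array(v[:3])
    d=R.inv().apply(x-p); r=(R.inv()*M).as_rotvec()
    n=max(np.linalg.norm(d)/.0417,np.degrees(np.linalg.norm(r))/7.16)
    print(t,'rows %.1f'%n,(d/.8).round(4).tolist(),(r/(np.pi/4)).round(4).tolist()); p=x;R=M
E
# grasp TCP (y,z)=(.072,.0452)-.004n
python3 go.py .6343,.1029,.16,3.5 .628,.17,.16,3.5 .629,.1366,.1378,3.5,33 .632,.0697,.0418,3.5,33
```

```text
t 15.1333 p [0.6342 0.103  0.1021] yaw,tilt [ 3.48 -0.04] F [ 0.1 -0.9  0.1] w 0.0856 g 0.0 q [-0.27  0.64  0.13  1.61 -0.1   0.9  -0.05]
.6343,.1029,.16,3.5 rows 1.4 [-0.0, 0.0001, -0.0724] [0.0004, -0.0009, -0.0004]
.628,.17,.16,3.5 rows 1.6 [0.0842, -0.0027, 0.0] [0.0, 0.0, 0.0]
.629,.1366,.1378,3.5,33 rows 4.6 [-0.0417, -0.0013, 0.0277] [0.0, -0.7333, 0.0]
.632,.0697,.0418,3.5,33 rows 2.8 [-0.0048, -0.0014, 0.1462] [0.0, 0.0, 0.0]
```

Request:
send_rows(
  increments=[
    [[0,0,-0.03,0,0,0],[0,0,-0.072,0,0,0],[0,0,-0.072,0,0,0],[0,0,-0.072,0,0,0]],
  ],
)

```text
time_s: 15.47
ee_pos: [0.6356, 0.103, 0.162]
orientation: [2.152, 2.286, 0.007]
ft_force: [-0.8, 0.4, -0.8]
gripper_width: 0.0855
grip_force: 0.0
```

Request:
send_rows(
  increments=[
    [[0.04,-0.001,0,0,0,0],[0.084,-0.003,0,0,0,0],[0.084,-0.003,0,0,0,0],[0.084,-0.003,0,0,0,0]],
  ],
)

```text
time_s: 15.8
ee_pos: [0.6264, 0.1733, 0.1585]
orientation: [-2.145, -2.291, -0.0]
ft_force: [0.6, -0.3, 0.4]
gripper_width: 0.0855
grip_force: 0.0
```

Request:
send_rows(
  increments=[
    [[-0.007,0,0.005,0,-0.12,0],[-0.014,0,0.01,0,-0.24,0],[-0.021,0,0.014,0,-0.36,0],[-0.028,-0.001,0.019,0,-0.48,0],[-0.035,-0.001,0.024,0,-0.6,0],[-0.042,-0.001,0.028,0,-0.733,0],[-0.042,-0.001,0.028,0,-0.733,0],[-0.042,-0.001,0.028,0,-0.733,0]],
  ],
)

```text
time_s: 16.47
ee_pos: [0.6281, 0.1371, 0.1353]
orientation: [1.829, 1.949, -0.544]
ft_force: [-0.5, -0.7, 0.5]
gripper_width: 0.0855
grip_force: 0.0
```

```bash
python3 go.py .632,.0697,.0418,3.5,33; python3 - <<'E'
from h import *
for n in('top','side'):
    g=grab(n); T=cloud(g).reshape(-1,3); I=np.array(g['frame']).reshape(-1,3).max(1)
    f=T[(T[:,2]>.215)&(abs(T[:,1])<.05)&(abs(T[:,0]-.638)<.05)&(T[:,2]<.25)]; print(n,'funnel',(f.min(0)+f.max(0))/2)
    a=T[(I>60)&(T[:,1]>.05)&(T[:,1]<.13)&(T[:,0]>.6)&(T[:,0]<.68)&(T[:,2]>.03)&(T[:,2]<.11)]
    for y in np.arange(.05,.13,.01):
        k=a[(a[:,1]>=y)&(a[:,1]<y+.01)]
        if len(k): print(round(y,3),len(k),k.min(0).round(3),k.max(0).round(3))
E
```

```text
t 16.4667 p [0.6281 0.1371 0.1353] yaw,tilt [ 3.6  32.93] F [-0.5 -0.7  0.5] w 0.0855 g 0.0 q [-0.74  0.78  0.39  1.45  0.29  1.18 -0.5 ]
.632,.0697,.0418,3.5,33 rows 2.8 [-0.0073, -0.0, 0.144] [-0.0023, -0.0016, 0.0041]
top funnel [0.63809373 0.00511366 0.22835567]
0.05 34 [0.619 0.05  0.063] [0.65  0.059 0.102]
0.06 24 [0.617 0.061 0.056] [0.653 0.07  0.099]
0.07 21 [0.614 0.07  0.052] [0.653 0.08  0.089]
0.08 19 [0.612 0.081 0.043] [0.653 0.09  0.082]
0.09 17 [0.61  0.091 0.033] [0.654 0.099 0.073]
0.1 14 [0.609 0.101 0.038] [0.657 0.109 0.071]
0.11 3 [0.613 0.11  0.058] [0.657 0.112 0.058]
side funnel [0.63775083 0.00180544 0.22446797]
0.05 19 [0.615 0.05  0.058] [0.63  0.06  0.096]
0.06 26 [0.614 0.06  0.054] [0.622 0.069 0.087]
0.07 21 [0.612 0.07  0.048] [0.622 0.08  0.082]
0.08 24 [0.609 0.08  0.041] [0.616 0.09  0.074]
0.09 20 [0.608 0.09  0.035] [0.651 0.099 0.068]
0.1 15 [0.607 0.1   0.038] [0.654 0.109 0.062]
```

```bash
python3 go.py .632,.0752,.0453,3.5,33
```

```text
t 16.5667 p [0.6294 0.1344 0.138 ] yaw,tilt [ 3.35 32.86] F [0.9 0.2 0.5] w 0.0855 g 0.0 q [-0.74  0.78  0.39  1.45  0.29  1.18 -0.5 ]
.632,.0752,.0453,3.5,33 rows 2.6 [0.0006, -0.0012, 0.1375] [-0.0009, -0.0031, -0.0034]
```

Request:
send_rows(
  increments=[
    [[0,-0.001,0.04,0,0,-0.002],[0,-0.001,0.08,0,0,-0.002],[0,-0.001,0.11,0,0,-0.002],[0,-0.001,0.125,0,0,-0.002],[0,-0.001,0.137,0,0,-0.002],[0,-0.001,0.137,0,0,-0.002],[0,-0.001,0.137,0,0,-0.002]],
  ],
  gripper=0.9,
)

```text
time_s: 17.15
ee_pos: [0.6324, 0.0758, 0.0464]
orientation: [1.832, 1.945, -0.539]
ft_force: [0.2, 0.2, 0.1]
gripper_width: 0.0767
grip_force: 0.0
```

Request:
send_rows(
  increments=[
    [[0,0,0,0,0,0],[0,0,0,0,0,0],[0,0,0,0,0,0],[0,0,0,0,0,0],[0,0,0,0,0,0]],
  ],
  gripper=0.65,
)

```text
time_s: 17.57
ee_pos: [0.6319, 0.0772, 0.0456]
orientation: [1.829, 1.947, -0.541]
ft_force: [-0.8, -0.2, -0.3]
gripper_width: 0.0557
grip_force: 0.0
```

```bash
python3 go.py .632,.0752,.0453,3.5,33; python3 - <<'E'
from h import *
for n in('top','side'):
    g=grab(n); T=cloud(g).reshape(-1,3); I=np.array(g['frame']).reshape(-1,3).max(1)
    f=T[(T[:,2]>.215)&(abs(T[:,1])<.05)&(abs(T[:,0]-.638)<.05)&(T[:,2]<.25)]; print(n,'funnel',(f.min(0)+f.max(0))/2)
    n_=np.array([np.sin(.59),np.cos(.59)]); 
    d=T[(I<50)&(T[:,1]>.03)&(T[:,1]<.16)&(T[:,0]>.56)&(T[:,0]<.70)&(T[:,2]>.03)&(T[:,2]<.12)]
    h=(d[:,1]-.0752)*n_[0]+(d[:,2]-.0453)*n_[1]
    for q in np.arange(0,.08,.008):
        k=d[(h>=q)&(h<q+.008)]
        if len(k): print(round(q,3),len(k),k.min(0).round(3),k.max(0).round(3))
E
```

```text
t 17.5667 p [0.6319 0.0772 0.0456] yaw,tilt [ 3.59 32.92] F [-0.8 -0.2 -0.3] w 0.0557 g 0.0 q [-0.67  0.86  0.39  1.59  0.31  0.94 -0.53]
.632,.0752,.0453,3.5,33 rows 0.0 [-0.0019, -0.0, 0.0017] [0.0009, -0.0017, 0.0017]
top funnel [0.63788581 0.00512606 0.22790822]
0.024 1 [0.593 0.088 0.073] [0.593 0.088 0.073]
0.032 5 [0.592 0.09  0.074] [0.659 0.101 0.079]
0.04 6 [0.591 0.095 0.078] [0.658 0.11  0.087]
0.048 2 [0.588 0.1   0.089] [0.66  0.102 0.093]
0.056 22 [0.582 0.096 0.092] [0.676 0.115 0.106]
0.064 67 [0.573 0.1   0.093] [0.683 0.125 0.113]
0.072 34 [0.573 0.102 0.098] [0.688 0.128 0.12 ]
side funnel [0.63793661 0.00189624 0.22450494]
0.016 3 [0.59  0.081 0.062] [0.592 0.089 0.067]
0.024 10 [0.589 0.08  0.064] [0.592 0.093 0.075]
0.032 10 [0.588 0.083 0.072] [0.593 0.097 0.084]
0.04 9 [0.588 0.091 0.079] [0.593 0.101 0.088]
0.048 13 [0.585 0.092 0.083] [0.595 0.106 0.1  ]
0.056 40 [0.568 0.092 0.095] [0.602 0.116 0.108]
0.064 47 [0.568 0.098 0.095] [0.655 0.121 0.114]
0.072 48 [0.566 0.1   0.101] [0.652 0.13  0.12 ]
```

Request:
send_rows(
  increments=[
    [[0,0,-0.0008,0,0,0],[0,0,-0.0013,0,0,0],[0,0,-0.0013,0,0,0]],
  ],
  gripper=0.54,
)

```text
time_s: 17.92
ee_pos: [0.6321, 0.0778, 0.0462]
orientation: [1.829, 1.947, -0.54]
ft_force: [1.1, 1.4, -0.9]
gripper_width: 0.0457
grip_force: 1.0
```

Request:
send_rows(
  increments=[
    [[0,0,-0.0008,0,0,0],[0,0,-0.0013,0,0,0],[0,0,-0.0013,0,0,0]],
  ],
  gripper=0.45,
)

```text
time_s: 18.17
ee_pos: [0.6317, 0.0783, 0.047]
orientation: [1.829, 1.948, -0.541]
ft_force: [1.8, 1.9, -0.5]
gripper_width: 0.0383
grip_force: 7.2
```

Request:
send_rows(
  increments=[
    [[0,0,-0.0006,0,0,0],[0,0,-0.001,0,0,0],[0,0,-0.001,0,0,0]],
  ],
  gripper=0.36,
)

```text
time_s: 18.42
ee_pos: [0.6317, 0.0784, 0.0477]
orientation: [1.829, 1.947, -0.541]
ft_force: [0.7, 1.4, -0.8]
gripper_width: 0.0308
grip_force: 8.9
```

Request:
send_rows(
  increments=[
    [[0,0,-0.0003,0,0,0],[0,0,-0.0005,0,0,0],[0,0,-0.0005,0,0,0],[0,0,-0.0005,0,0,0]],
  ],
  gripper=0.28,
)

```text
time_s: 18.75
ee_pos: [0.6317, 0.0786, 0.048]
orientation: [1.829, 1.947, -0.541]
ft_force: [0.6, 2.1, -2.3]
gripper_width: 0.0259
grip_force: 59.9
```

```bash
cat > look.py <<'E'
from h import *
for n in('top','side'):
    g=grab(n); T=cloud(g).reshape(-1,3); I=np.array(g['frame']).reshape(-1,3).max(1)
    f=T[(T[:,2]>.215)&(abs(T[:,1])<.05)&(abs(T[:,0]-.638)<.05)&(T[:,2]<.25)]; print(n,'funnel',(f.min(0)+f.max(0))/2)
    a=T[(I>58)&(T[:,1]>-.045)&(T[:,1]<.13)&(T[:,0]>.585)&(T[:,0]<.69)&(T[:,2]>.03)&(T[:,2]<.15)]
    for y in np.arange(-.045,.13,.01):
        k=a[(a[:,1]>=y)&(a[:,1]<y+.01)]
        if len(k): print(round(y,3),len(k),k.min(0).round(3),k.max(0).round(3))
E
python3 look.py; python3 go.py
```

```text
top funnel [0.63802497 0.00501602 0.22640633]
-0.025 9 [ 0.629 -0.022  0.14 ] [ 0.659 -0.017  0.15 ]
-0.015 51 [ 0.588 -0.014  0.039] [ 0.664 -0.005  0.15 ]
-0.005 101 [ 0.585 -0.005  0.037] [0.669 0.005 0.149]
0.005 97 [0.587 0.005 0.034] [0.669 0.015 0.15 ]
0.015 86 [0.597 0.015 0.09 ] [0.666 0.025 0.15 ]
0.025 49 [0.6   0.025 0.099] [0.655 0.034 0.15 ]
0.035 15 [0.608 0.035 0.097] [0.646 0.044 0.149]
0.045 24 [0.62  0.046 0.062] [0.643 0.055 0.108]
0.055 27 [0.619 0.055 0.066] [0.646 0.065 0.1  ]
0.065 18 [0.619 0.066 0.054] [0.647 0.075 0.089]
0.075 28 [0.608 0.076 0.054] [0.651 0.085 0.085]
0.085 42 [0.61  0.085 0.062] [0.657 0.095 0.089]
0.095 22 [0.588 0.095 0.037] [0.675 0.104 0.126]
0.105 15 [0.617 0.105 0.06 ] [0.683 0.114 0.133]
0.115 10 [0.599 0.116 0.122] [0.689 0.124 0.137]
0.125 1 [0.69  0.126 0.141] [0.69  0.126 0.141]
side funnel [0.63693056 0.0012012  0.22399878]
-0.035 25 [ 0.62  -0.03   0.107] [ 0.648 -0.025  0.149]
-0.025 230 [ 0.598 -0.025  0.03 ] [ 0.66  -0.015  0.15 ]
-0.015 268 [ 0.585 -0.015  0.03 ] [ 0.677 -0.005  0.148]
-0.005 136 [ 0.585 -0.005  0.032] [0.677 0.005 0.15 ]
0.005 44 [0.591 0.005 0.041] [0.678 0.014 0.124]
0.015 13 [0.596 0.017 0.086] [0.62  0.025 0.123]
0.025 12 [0.599 0.025 0.09 ] [0.621 0.032 0.11 ]
0.035 3 [0.616 0.035 0.1  ] [0.625 0.044 0.106]
0.045 3 [0.622 0.046 0.092] [0.631 0.052 0.102]
0.055 10 [0.617 0.055 0.053] [0.624 0.064 0.093]
0.065 22 [0.614 0.065 0.049] [0.641 0.075 0.082]
0.075 40 [0.606 0.075 0.04 ] [0.646 0.085 0.083]
0.085 30 [0.609 0.086 0.034] [0.646 0.093 0.094]
0.095 14 [0.61  0.096 0.036] [0.644 0.105 0.12 ]
0.105 8 [0.618 0.105 0.052] [0.651 0.114 0.132]
0.115 6 [0.64  0.117 0.088] [0.655 0.125 0.136]
0.125 5 [0.586 0.127 0.099] [0.659 0.13  0.142]
t 18.85 p [0.6317 0.0786 0.048 ] yaw,tilt [ 3.56 32.93] F [ 1.7  1.3 -2.5] w 0.0257 g 59.9 q [-0.67  0.86  0.39  1.59  0.31  0.95 -0.53]
```

```bash
python3 - <<'E'
import numpy as np,subprocess
S=np.array([.0036+.0125,.1134]); a=['.631,.0911,.048,3.5,33']
for t in(22,11,-1):
    r=np.radians(t); n=np.array([np.sin(r),np.cos(r)]); b=np.array([np.cos(r),-np.sin(r)])
    p=S-.014*n+.0985*b; a.append('%.4f,%.4f,%.4f,3.5,%g'%(.631+.001*(33-t)/33,p[0],p[1]+.0015*(33-t)/34,t))
print(subprocess.run(['python3','go.py']+a,capture_output=True,text=True).stdout)
E
```

```text
t 18.85 p [0.6317 0.0786 0.048 ] yaw,tilt [ 3.56 32.93] F [ 1.7  1.3 -2.5] w 0.0257 g 59.9 q [-0.67  0.86  0.39  1.59  0.31  0.95 -0.53]
.631,.0911,.048,3.5,33 rows 0.3 [0.0131, 0.0001, -0.0085] [0.0001, -0.0015, 0.0016]
0.6313,0.1022,0.0640,3.5,22 rows 1.5 [0.0007, 0.0012, -0.0243] [0.0, 0.2444, 0.0]
0.6317,0.1101,0.0818,3.5,11 rows 1.5 [0.0008, 0.0011, -0.0243] [-0.0, 0.2444, -0.0]
0.6320,0.1148,0.1026,3.5,-1 rows 1.7 [0.0008, 0.0007, -0.0266] [-0.0, 0.2667, -0.0]
```

Request:
send_rows(
  increments=[
    [[0.004,0,-0.003,0,0,0],[0.008,0,-0.006,0,0,0],[0.013,0,-0.0085,0,0,0],[0.013,0,-0.0085,0,0,0],[0.013,0,-0.0085,0,0,0]],
  ],
)

```text
time_s: 19.27
ee_pos: [0.6308, 0.0913, 0.048]
orientation: [1.829, 1.947, -0.542]
ft_force: [1.2, -0.6, -1.1]
gripper_width: 0.0256
grip_force: 59.8
```

Request:
send_rows(
  increments=[
    [[0.0003,0.0004,-0.008,0,0.08,0],[0.0005,0.0008,-0.016,0,0.16,0],[0.0007,0.0012,-0.0243,0,0.2444,0],[0.0007,0.0012,-0.0243,0,0.2444,0]],
  ],
)

```text
time_s: 19.6
ee_pos: [0.6328, 0.0983, 0.0672]
orientation: [1.95, 2.062, -0.373]
ft_force: [1.3, -1.9, 0.4]
gripper_width: 0.0256
grip_force: 59.7
```

```bash
python3 go.py 0.6317,0.1101,0.0818,3.5,11 0.6320,0.1148,0.1026,3.5,-1; python3 look.py | grep funnel
```

```text
t 19.6 p [0.6328 0.0983 0.0672] yaw,tilt [ 3.27 21.87] F [ 1.3 -1.9  0.4] w 0.0256 g 59.7 q [-0.56  0.76  0.29  1.59  0.21  0.93 -0.42]
0.6317,0.1101,0.0818,3.5,11 rows 1.5 [0.007, -0.0005, -0.0224] [0.0031, 0.2416, -0.0064]
0.6320,0.1148,0.1026,3.5,-1 rows 1.7 [0.0008, 0.0007, -0.0266] [-0.0, 0.2667, -0.0]
top funnel [0.63825485 0.00514748 0.22793312]
side funnel [0.63758475 0.00088229 0.22407451]
```

Request:
send_rows(
  increments=[
    [[0.0006,0.0004,-0.008,0,0.08,0],[0.0012,0.0008,-0.016,0,0.16,0],[0.002,0.001,-0.0243,0,0.2444,0],[0.002,0.001,-0.0243,0,0.2444,0],[0.002,0.001,-0.0243,0,0.2444,0]],
  ],
)

```text
time_s: 20.12
ee_pos: [0.6312, 0.11, 0.0811]
orientation: [2.052, 2.181, -0.201]
ft_force: [-0.1, -0.0, -1.9]
gripper_width: 0.0258
grip_force: 59.7
```

Request:
send_rows(
  increments=[
    [[0.0003,0.0002,-0.009,0,0.09,0],[0.0005,0.0004,-0.018,0,0.18,0],[0.0008,0.0007,-0.0266,0,0.2667,0],[0.0008,0.0007,-0.0266,0,0.2667,0],[0.0008,0.0007,-0.0266,0,0.2667,0]],
  ],
)

```text
time_s: 20.53
ee_pos: [0.6313, 0.1151, 0.1012]
orientation: [-2.144, -2.279, -0.014]
ft_force: [-0.2, 0.1, -1.2]
gripper_width: 0.0254
grip_force: 59.7
```

```bash
python3 look.py; python3 go.py .633,.1035,.101,3.5,-1
```

```text
top funnel [0.63815649 0.00508827 0.22710539]
-0.025 8 [ 0.629 -0.022  0.134] [ 0.65  -0.017  0.149]
-0.015 41 [ 0.585 -0.014  0.035] [ 0.662 -0.005  0.147]
-0.005 93 [ 0.588 -0.005  0.039] [0.667 0.005 0.15 ]
0.005 105 [0.587 0.005 0.035] [0.666 0.015 0.15 ]
0.015 83 [0.596 0.015 0.11 ] [0.663 0.025 0.149]
0.025 41 [0.597 0.026 0.105] [0.655 0.033 0.15 ]
0.035 25 [0.6   0.035 0.098] [0.672 0.044 0.134]
0.045 32 [0.609 0.045 0.113] [0.668 0.055 0.133]
0.055 44 [0.618 0.055 0.105] [0.654 0.065 0.133]
0.065 25 [0.622 0.066 0.099] [0.645 0.074 0.132]
0.075 24 [0.62  0.075 0.102] [0.645 0.084 0.133]
0.085 9 [0.619 0.086 0.124] [0.644 0.094 0.13 ]
0.095 1 [0.619 0.098 0.098] [0.619 0.098 0.098]
side funnel [0.63713234 0.00173013 0.22422023]
-0.035 26 [ 0.623 -0.031  0.109] [ 0.645 -0.025  0.149]
-0.025 222 [ 0.612 -0.025  0.031] [ 0.658 -0.015  0.148]
-0.015 246 [ 0.585 -0.015  0.03 ] [ 0.663 -0.005  0.148]
-0.005 96 [ 0.585 -0.005  0.04 ] [0.666 0.005 0.146]
0.005 64 [0.595 0.005 0.039] [0.676 0.015 0.128]
0.015 31 [0.595 0.015 0.099] [0.622 0.025 0.13 ]
0.025 15 [0.597 0.025 0.1  ] [0.611 0.035 0.128]
0.035 21 [0.6   0.035 0.1  ] [0.624 0.044 0.128]
0.045 18 [0.609 0.045 0.101] [0.631 0.054 0.127]
0.055 11 [0.621 0.055 0.097] [0.632 0.064 0.13 ]
0.065 17 [0.62  0.065 0.106] [0.631 0.075 0.125]
0.075 28 [0.617 0.075 0.098] [0.627 0.085 0.126]
0.085 24 [0.617 0.086 0.098] [0.642 0.094 0.126]
0.095 62 [0.612 0.095 0.098] [0.649 0.105 0.145]
0.105 43 [0.606 0.105 0.097] [0.65  0.114 0.15 ]
0.115 23 [0.604 0.115 0.098] [0.645 0.125 0.128]
0.125 9 [0.637 0.125 0.099] [0.641 0.129 0.125]
t 20.6333 p [0.6307 0.1174 0.1009] yaw,tilt [ 3.7  -0.95] F [-0.2  0.2  0. ] w 0.0254 g 59.7 q [-0.24  0.64  0.04  1.61 -0.06  0.89 -0.1 ]
.633,.1035,.101,3.5,-1 rows 0.3 [-0.0175, 0.0017, -0.0004] [-0.0041, 0.0011, 0.0044]
```

Request:
send_rows(
  increments=[
    [[-0.004,0.001,-0.0006,0,0,0],[-0.008,0.001,-0.0006,0,0,0],[-0.012,0.0015,-0.0006,0,0,0],[-0.016,0.002,-0.0006,0,0,0],[-0.0175,0.002,-0.0006,0,0,0.002],[-0.0175,0.002,-0.0006,0,0,0.002],[-0.0175,0.002,-0.0006,0,0,0.002]],
  ],
)

```text
time_s: 21.22
ee_pos: [0.6342, 0.1014, 0.1026]
orientation: [-2.144, -2.277, -0.019]
ft_force: [-0.8, 0.9, -1.5]
gripper_width: 0.026
grip_force: 59.7
```

```bash
python3 go.py .633,.1035,.101,3.5,-1;  python3 - <<'E'
from h import *
for n in('top','side'):
    g=grab(n); T=cloud(g).reshape(-1,3); I=np.array(g['frame']).reshape(-1,3).max(1)
    f=T[(T[:,2]>.215)&(abs(T[:,1])<.05)&(abs(T[:,0]-.638)<.05)&(T[:,2]<.25)]; print(n,'funnel',(f.min(0)+f.max(0))/2)
    b=T[(I>60)&(T[:,2]>.10)&(T[:,2]<.125)&(abs(T[:,1]+.174)<.018)&(abs(T[:,0]-.648)<.018)]; print('base top',np.median(b[:,2]))
    a=T[(I>58)&(T[:,1]>.042)&(T[:,1]<.09)&(T[:,0]>.6)&(T[:,0]<.67)&(T[:,2]>.08)&(T[:,2]<.14)]
    print(len(a),np.percentile(a[:,2],[3,10,25,50,75,90,97]).round(4))
    t=a[a[:,2]>.122]; print(np.polyfit(t[:,1]-.06,t[:,2],1),len(t))
E
```

```text
t 21.2167 p [0.6342 0.1014 0.1026] yaw,tilt [ 3.44 -1.05] F [-0.8  0.9 -1.5] w 0.0260 g 59.7 q [-0.21  0.64  0.04  1.61 -0.06  0.9  -0.08]
.633,.1035,.101,3.5,-1 rows 0.1 [0.0027, -0.0014, 0.0021] [-0.0008, -0.0012, -0.0014]
top funnel [0.63813771 0.00511801 0.2268958 ]
base top 0.11473569952673612
73 [0.1037 0.1197 0.1257 0.1278 0.1302 0.1322 0.1331]
[-0.08042995  0.12828864] 64
side funnel [0.63753448 0.00130167 0.22414989]
base top 0.11335285940877049
93 [0.1007 0.1051 0.1098 0.1188 0.126  0.1282 0.1329]
[0.11720271 0.12542043] 39
```

Request:
send_rows(
  increments=[
    [[0,0,0.001,0,0,0],[0,0,0.0018,0,0,0],[0,0,0.0018,0,0,0]],
  ],
  gripper=0.4,
)

```text
time_s: 21.57
ee_pos: [0.6341, 0.1017, 0.101]
orientation: [-2.144, -2.277, -0.019]
ft_force: [0.1, -0.0, -1.0]
gripper_width: 0.0343
grip_force: 8.4
```

Request:
send_rows(
  increments=[
    [[0,0,0.003,0,0,0],[0,0,0.0035,0,0,0],[0,0,0.0035,0,0,0],[0,0,0.0035,0,0,0],[0,0,0.0035,0,0,0],[0,0,0.0035,0,0,0]],
  ],
  gripper=1,
)

```text
time_s: 22.07
ee_pos: [0.6343, 0.1017, 0.0985]
orientation: [-2.144, -2.278, -0.019]
ft_force: [0.2, 0.2, -0.6]
gripper_width: 0.085
grip_force: 0.0
```

```bash
python3 look.py; python3 go.py .634,.1035,.16,3.5 .628,.2,.16,3.5
```

```text
top funnel [0.63830209 0.00519104 0.22722798]
-0.025 8 [ 0.629 -0.022  0.142] [ 0.645 -0.017  0.15 ]
-0.015 44 [ 0.585 -0.014  0.037] [ 0.664 -0.005  0.148]
-0.005 92 [ 0.587 -0.005  0.038] [0.669 0.005 0.15 ]
0.005 95 [0.587 0.005 0.036] [0.666 0.015 0.149]
0.015 77 [0.604 0.015 0.11 ] [0.664 0.025 0.149]
0.025 37 [0.61  0.025 0.115] [0.657 0.034 0.15 ]
0.035 8 [0.615 0.036 0.117] [0.627 0.045 0.128]
0.045 26 [0.623 0.045 0.108] [0.647 0.054 0.126]
0.055 30 [0.62  0.055 0.088] [0.649 0.065 0.125]
0.065 17 [0.618 0.065 0.089] [0.651 0.074 0.123]
0.075 6 [0.616 0.075 0.09 ] [0.621 0.08  0.119]
side funnel [6.37284834e-01 4.71924220e-04 2.24679087e-01]
-0.035 29 [ 0.622 -0.03   0.109] [ 0.648 -0.025  0.149]
-0.025 223 [ 0.611 -0.025  0.03 ] [ 0.66  -0.015  0.149]
-0.015 286 [ 0.587 -0.015  0.03 ] [ 0.67  -0.005  0.15 ]
-0.005 113 [ 0.586 -0.005  0.042] [0.67  0.005 0.14 ]
0.005 28 [0.598 0.005 0.042] [0.621 0.014 0.125]
0.015 22 [0.604 0.015 0.094] [0.623 0.024 0.123]
0.025 8 [0.611 0.025 0.119] [0.621 0.031 0.123]
0.035 2 [0.617 0.036 0.118] [0.621 0.037 0.119]
0.045 7 [0.622 0.051 0.104] [0.625 0.054 0.116]
0.055 28 [0.618 0.056 0.089] [0.627 0.065 0.118]
0.065 26 [0.615 0.065 0.087] [0.622 0.075 0.116]
0.075 27 [0.588 0.075 0.084] [0.62  0.085 0.147]
0.085 42 [0.585 0.085 0.082] [0.617 0.094 0.149]
0.095 23 [0.607 0.095 0.083] [0.615 0.104 0.111]
0.105 28 [0.607 0.107 0.08 ] [0.653 0.115 0.11 ]
0.115 15 [0.606 0.115 0.08 ] [0.656 0.123 0.11 ]
t 22.1667 p [0.6343 0.1017 0.0984] yaw,tilt [ 3.47 -1.06] F [ 0.6  0.2 -0.1] w 0.0858 g 0.0 q [-0.21  0.64  0.04  1.61 -0.06  0.89 -0.08]
.634,.1035,.16,3.5 rows 1.5 [0.0037, -0.0002, -0.0769] [-0.0005, -0.0235, -0.0008]
.628,.2,.16,3.5 rows 2.3 [0.1209, -0.0001, 0.0] [0.0, 0.0, 0.0]
```

Request:
send_rows(
  increments=[
    [[0,0,-0.03,0,0,0],[0,0,-0.08,0,0,0],[0,0,-0.16,0,0,0],[0,0,-0.2,0,-0.02,0],[0,0,-0.2,0,-0.02,0],[0,0,-0.2,0,-0.02,0]],
  ],
)

```text
time_s: 22.67
ee_pos: [0.6366, 0.0992, 0.2637]
orientation: [2.151, 2.286, 0.013]
ft_force: [-0.2, 0.1, -0.6]
gripper_width: 0.0855
grip_force: 0.0
```

```bash
cat > tilt.py <<'E'
from h import *
n='side'; g=grab(n); T=cloud(g).reshape(-1,3); I=np.array(g['frame']).reshape(-1,3).max(1)
a=T[(I>58)&(T[:,1]>.06)&(T[:,1]<.14)&(T[:,0]>.595)&(T[:,0]<.625)&(T[:,2]>.06)&(T[:,2]<.14)]
ys=np.arange(.062,.115,.008); z=[[np.percentile(a[abs(a[:,1]-y)<.005,2],q) for q in(8,50,92)] for y in ys]; z=np.array(z)
for k in range(3): print(np.polyfit(ys,z[:,k],1),end=' ')
print(z.round(3).tolist(),len(a), 'handle end y',a[:,1].max())
T=cloud(grab('top')).reshape(-1,3); f=T[(T[:,2]>.215)&(abs(T[:,1])<.05)&(abs(T[:,0]-.638)<.05)&(T[:,2]<.25)]; print('funnel',(f.min(0)+f.max(0))/2)
t=T[(T[:,1]>.05)&(T[:,1]<.13)&(abs(T[:,0]-.634)<.04)&(T[:,2]>.06)&(T[:,2]<.14)]; print(len(t),t.min(0),t.max(0),np.polyfit(t[:,1],t[:,2],1) if len(t)>5 else '')
E
python3 tilt.py; python3 go.py
```

```text
[-0.18450787  0.10255613] [-0.14561487  0.11284417] [-0.13322262  0.12361757] [[0.09, 0.101, 0.115], [0.089, 0.104, 0.114], [0.09, 0.104, 0.114], [0.087, 0.1, 0.113], [0.085, 0.1, 0.111], [0.082, 0.095, 0.11], [0.083, 0.098, 0.109]] 135 handle end y 0.11997577941515558
funnel [0.63811652 0.00523594 0.22770625]
115 [0.61141269 0.05056413 0.086107  ] [0.65496943 0.10141364 0.12511624] [-0.24108371  0.12982207]
t 22.7667 p [0.6345 0.0988 0.2587] yaw,tilt [ 3.47 -0.17] F [ 0.4 -0.2 -0.4] w 0.0853 g 0.0 q [-0.23  0.51  0.06  1.39 -0.04  1.24 -0.1 ]
```

```bash
python3 go.py .60,.09,.30,3.5 .51,-.09,.30,3.5 .440,-.233,.22,3.5 .440,-.233,.067,3.5 .514,-.278,.067,3.5; python3 - <<'E'
from h import *
f=np.load('top.npz'); P=cloud(f); I=f['frame'].astype(int).max(2)
st=dict(lf=np.array([.518,-.0024]),le=np.array([.5285,-.182]))
for n,(c0,c1,r0,r1) in dict(lf=(300,332,228,250),le=(352,388,230,258)).items():
    q=P[r0:r1,c0:c1].reshape(-1,3); i=I[r0:r1,c0:c1].ravel(); a=q[(i<50)&(q[:,2]>.06)]
    if len(a)>20:
        d=a[:,:2].mean(0)-st[n]; print(n,len(a),d,np.hypot(*d),'angle',np.radians(-86.5)-np.arctan2(d[1],d[0]))
E
```

```text
t 22.7667 p [0.6345 0.0988 0.2587] yaw,tilt [ 3.47 -0.17] F [ 0.4 -0.2 -0.4] w 0.0853 g 0.0 q [-0.23  0.51  0.06  1.39 -0.04  1.24 -0.1 ]
.60,.09,.30,3.5 rows 1.3 [-0.0082, -0.0437, -0.0516] [0.0005, -0.0037, -0.0007]
.51,-.09,.30,3.5 rows 4.8 [-0.2177, -0.126, 0.0] [0.0, 0.0, 0.0]
.440,-.233,.22,3.5 rows 4.3 [-0.1731, -0.0982, 0.1] [0.0, 0.0, 0.0]
.440,-.233,.067,3.5 rows 3.7 [0.0, 0.0, 0.1912] [0.0, 0.0, 0.0]
.514,-.278,.067,3.5 rows 2.1 [-0.0618, 0.0889, 0.0] [0.0, 0.0, 0.0]
lf 103 [-0.02198624 -0.07714345] 0.08021538025434513 angle 0.3387299462908562
le 103 [-0.0519854 -0.0587959] 0.07848209201990121 angle 0.7850849754953482
```

Request:
send_rows(
  increments=[
    [[-0.008,-0.044,-0.052,0,-0.004,0],[-0.008,-0.044,-0.052,0,-0.004,0],[-0.008,-0.044,-0.052,0,-0.004,0],[-0.008,-0.044,-0.052,0,-0.004,0]],
  ],
  gripper=0,
)

```text
time_s: 23.1
ee_pos: [0.5997, 0.09, 0.2996]
orientation: [2.153, 2.287, -0.001]
ft_force: [-0.3, -0.3, -0.5]
gripper_width: 0.0387
grip_force: 0.0
```

Request:
send_rows(
  increments=[
    [[-0.218,-0.126,0,0,0,0],[-0.218,-0.126,0,0,0,0],[-0.218,-0.126,0,0,0,0],[-0.218,-0.126,0,0,0,0],[-0.218,-0.126,0,0,0,0],[-0.218,-0.126,0,0,0,0],[-0.218,-0.126,0,0,0,0]],
  ],
)

```text
time_s: 23.68
ee_pos: [0.5089, -0.0922, 0.2989]
orientation: [-2.158, -2.282, 0.003]
ft_force: [0.6, 1.7, 0.0]
gripper_width: 0.0001
grip_force: 0.0
```

Request:
send_rows(
  increments=[
    [[-0.173,-0.098,0.1,0,0,0],[-0.173,-0.098,0.1,0,0,0],[-0.173,-0.098,0.1,0,0,0],[-0.173,-0.098,0.1,0,0,0],[-0.173,-0.098,0.1,0,0,0],[-0.173,-0.098,0.1,0,0,0],[-0.173,-0.098,0.1,0,0,0],[-0.173,-0.098,0.1,0,0,0]],
  ],
)

```text
time_s: 24.35
ee_pos: [0.4414, -0.2311, 0.2201]
orientation: [-2.15, -2.29, -0.0]
ft_force: [0.7, 0.2, -0.8]
gripper_width: -0.0002
grip_force: 0.0
```

```bash
python3 go.py .440,-.233,.067,3.5 .514,-.278,.067,3.5; python3 tilt.py
```

```text
t 24.35 p [ 0.4414 -0.2311  0.2201] yaw,tilt [ 3.63 -0.03] F [ 0.7  0.2 -0.8] w -0.0002 g 0.0 q [ 0.3   0.31  0.18  1.83 -0.07  1.    0.57]
.440,-.233,.067,3.5 rows 3.7 [-0.0024, -0.0019, 0.1913] [-0.0002, -0.0007, 0.003]
.514,-.278,.067,3.5 rows 2.1 [-0.0618, 0.0889, 0.0] [0.0, 0.0, 0.0]Traceback (most recent call last):
  File "tilt.py", line 4, in <module>
    ys=np.arange(.062,.115,.008); z=[[np.percentile(a[abs(a[:,1]-y)<.005,2],q) for q in(8,50,92)] for y in ys]; z=np.array(z)
                                      ~~~~~~~~~~~~~^^^^^^^^^^^^^^^^^^^^^^^^^^^
    return _quantile_unchecked(
        a, q, axis, out, overwrite_input, method, keepdims, weights)
    return _ureduce(a,
                    func=_quantile_ureduce_func,
    ...<5 lines>...
                    overwrite_input=overwrite_input,
                    method=method)
    r = func(a, **kwargs)
    result = _quantile(arr,
                       quantiles=q,
    ...<2 lines>...
                       out=out,
                       weights=wgt)
    slices_having_nans = np.isnan(arr[-1, ...])
                                  ~~~^^^^^^^^^
IndexError: index -1 is out of bounds for axis 0 with size 0
```

Request:
send_rows(
  increments=[
    [[-0.002,-0.002,0.05,0,0,0],[-0.002,-0.002,0.1,0,0,0],[-0.002,-0.002,0.15,0,0,0],[-0.002,-0.002,0.191,0,0,0],[-0.002,-0.002,0.191,0,0,0],[-0.002,-0.002,0.191,0,0,0]],
  ],
)

```text
time_s: 24.9
ee_pos: [0.4384, -0.2332, 0.067]
orientation: [-2.149, -2.288, 0.002]
ft_force: [-0.4, 0.7, 0.4]
gripper_width: -0.0002
grip_force: 0.0
```

Request:
send_rows(
  increments=[
    [[-0.009,0.014,0,0,0,0],[-0.019,0.028,0,0,0,0],[-0.029,0.042,0,0,0,0],[-0.039,0.056,0,0,0,0],[-0.048,0.07,0,0,0,0],[-0.056,0.08,0,0,0,0],[-0.06,0.086,0,0,0,0],[-0.062,0.089,0,0,0,0]],
  ],
)

```text
time_s: 25.57
ee_pos: [0.5142, -0.2787, 0.0703]
orientation: [2.15, 2.288, 0.003]
ft_force: [-3.7, 7.7, 10.4]
gripper_width: 0.0001
grip_force: 5.6
```

```bash
cat > lev.py <<'E'
from h import *
f=grab('top'); P=cloud(f).reshape(-1,3); I=np.array(f['frame']).astype(int).max(2).ravel()
for n,s in dict(lf=np.array([.518,-.0024]),le=np.array([.5285,-.182])).items():
    d=P[:,:2]-s; r=np.hypot(*d.T); a=P[(I<50)&(P[:,2]>.076)&(P[:,2]<.097)&(r>.045)&(r<.112)]; 
    if len(a)>8:
        t=np.radians(-86.5)-np.arctan2(*(a[:,:2]-s).T[::-1]); print(n,len(a),'angle',np.median(t),np.percentile(t,[10,90]),'meanr',np.hypot(*(a[:,:2].mean(0)-s)),a[:,2].mean())
E
python3 lev.py; python3 go.py
```

```text
lf 120 angle 0.3405455152135297 [0.26184294 0.41818356] meanr 0.08203902138437782 0.08596779485252179
le 146 angle -3.3216874962215113 [-3.53320006  0.12347898] meanr 0.026009191719045453 0.08608126751595858
t 25.6167 p [ 0.5146 -0.2788  0.0703] yaw,tilt [3.57 0.02] F [-2.4  4.8  9.4] w 0.0003 g 5.0 q [ 0.36  0.61  0.14  1.8  -0.12  0.74  0.64]
```

Request:
send_rows(
  increments=[
    [[0,-0.025,0,0,0,0],[0,-0.04,0,0,0,0],[0,-0.04,-0.06,0,0,0],[0,-0.06,-0.15,0,0,0],[0.05,-0.1,-0.2,0,0,0],[0.05,-0.15,-0.2,0,0,0],[0.05,-0.15,-0.2,0,0,0]],
  ],
)

```text
time_s: 26.2
ee_pos: [0.3903, -0.2471, 0.2313]
orientation: [2.148, 2.285, 0.001]
ft_force: [-0.1, -0.4, -0.2]
gripper_width: -0.0001
grip_force: 0.0
```

```bash
python3 go.py; python3 - <<'E'
from h import *
for n in('top','side'):
    f=grab(n); P=cloud(f).reshape(-1,3); I=np.array(f['frame']).astype(int).max(2).ravel()
    for m,s in dict(lf=np.array([.518,-.0024]),le=np.array([.5285,-.182])).items():
        d=P[:,:2]-s; r=np.hypot(*d.T); t=np.radians(-86.5)-np.arctan2(d[:,1],d[:,0])
        k=(I<55)&(P[:,2]>.07)&(P[:,2]<.097)&(r>.045)&(r<.112)&(t>-.3)&(t<1.8)
        if k.sum()>8: a=P[k]; v=a[:,:2].mean(0)-s; print(n,m,k.sum(),'angle',np.radians(-86.5)-np.arctan2(v[1],v[0]),np.hypot(*v),a[:,2].max())
E
```

```text
t 26.2 p [ 0.3903 -0.2471  0.2313] yaw,tilt [3.53 0.2 ] F [-0.1 -0.4 -0.2] w -0.0001 g 0.0 q [ 0.36  0.24  0.19  1.9  -0.05  1.    0.64]
top lf 116 angle 0.33945101815594625 0.08214555323292567 0.09544133612566696
top le 109 angle 0.05162540705279706 0.07790134967678987 0.09420279616057536
side lf 117 angle 0.3475137417577203 0.08583498272525718 0.08783008702378214
side le 165 angle 0.09835515814643014 0.0817475789364925 0.08854919999093525
```

```bash
python3 go.py .485,-.276,.16,3.5 .485,-.276,.058,3.5 .524,-.277,.058,3.5 .485,-.276,.058,3.5 .47,-.27,.22,3.5
```

```text
t 26.3 p [ 0.3877 -0.2476  0.2329] yaw,tilt [3.34 0.25] F [ 0.6 -0.9  0.8] w 0.0001 g 0.0 q [ 0.36  0.24  0.19  1.9  -0.05  1.    0.64]
.485,-.276,.16,3.5 rows 3.0 [-0.0421, 0.1189, 0.0921] [0.0073, 0.0057, -0.0036]
.485,-.276,.058,3.5 rows 2.4 [0.0, 0.0, 0.1275] [0.0, 0.0, 0.0]
.524,-.277,.058,3.5 rows 0.9 [-0.0042, 0.0486, 0.0] [0.0, 0.0, 0.0]
.485,-.276,.058,3.5 rows 0.9 [0.0042, -0.0486, 0.0] [0.0, 0.0, 0.0]
.47,-.27,.22,3.5 rows 3.9 [0.0086, -0.0183, -0.2025] [0.0, 0.0, 0.0]
```

Request:
send_rows(
  increments=[
    [[-0.042,0.119,0.092,0,0.006,0],[-0.042,0.119,0.092,0,0.006,0],[-0.042,0.119,0.092,0,0.006,0],[-0.042,0.119,0.092,0,0.006,0],[-0.042,0.119,0.092,0,0.006,0],[-0.042,0.119,0.092,0,0.006,0]],
  ],
)

```text
time_s: 26.8
ee_pos: [0.4874, -0.2752, 0.1544]
orientation: [-2.151, -2.286, -0.003]
ft_force: [-0.5, 0.7, -0.1]
gripper_width: -0.0002
grip_force: 0.0
```

Request:
send_rows(
  increments=[
    [[0,0,0.04,0,0,0],[0,0,0.08,0,0,0],[0,0,0.127,0,0,0],[0,0,0.127,0,0,0],[0,0,0.127,0,0,0]],
  ],
)

```text
time_s: 27.22
ee_pos: [0.4861, -0.2745, 0.0531]
orientation: [-2.151, -2.283, -0.003]
ft_force: [0.5, -0.3, 0.1]
gripper_width: -0.0002
grip_force: 0.0
```

Request:
send_rows(
  increments=[
    [[-0.001,0.012,0,0,0,0],[-0.002,0.024,0,0,0,0],[-0.003,0.036,0,0,0,0],[-0.004,0.044,0,0,0,0],[-0.004,0.049,0,0,0,0],[-0.004,0.049,0,0,0,0]],
  ],
)

```text
time_s: 27.72
ee_pos: [0.5125, -0.2765, 0.0538]
orientation: [-2.144, -2.265, 0.016]
ft_force: [-42.8, 3.6, 33.4]
gripper_width: 0.0
grip_force: 22.0
```

Request:
send_rows(
  increments=[
    [[0.002,-0.025,0,0,0,0],[0.004,-0.049,0,0,0,0],[0.004,-0.049,0,0,0,0],[0.004,-0.06,-0.1,0,0,0],[0.05,-0.1,-0.2,0,0,0],[0.05,-0.15,-0.2,0,0,0],[0.05,-0.15,-0.2,0,0,0],[0.05,-0.15,-0.2,0,0,0]],
  ],
)

```text
time_s: 28.38
ee_pos: [0.4045, -0.2436, 0.2174]
orientation: [2.152, 2.286, 0.007]
ft_force: [0.2, -0.5, -0.1]
gripper_width: 0.0
grip_force: 0.0
```

```bash
python3 go.py; cat > lev.py <<'E'
from h import *
for n in('top','side'):
    f=grab(n); P=cloud(f).reshape(-1,3); I=np.array(f['frame']).astype(int).max(2).ravel()
    for m,s in dict(lf=np.array([.518,-.0024]),le=np.array([.5285,-.182])).items():
        d=P[:,:2]-s; r=np.hypot(*d.T); t=np.radians(-86.5)-np.arctan2(d[:,1],d[:,0])
        k=(I<55)&(P[:,2]>.07)&(P[:,2]<.097)&(r>.045)&(r<.112)&(t>-.3)&(t<1.8)
        if k.sum()>8:
            a=P[k]; v=a[:,:2].mean(0)-s; w,e=np.linalg.eigh(np.cov(a[:,:2].T)); e=e[:,1]*np.sign(e[:,1]@v)
            print(n,m,k.sum(),'angle',np.radians(-86.5)-np.arctan2(v[1],v[0]),'axis',np.radians(-86.5)-np.arctan2(e[1],e[0]),np.hypot(*v),a[:,2].max())
E
python3 lev.py; python3 - <<'E'
from h import *
P=cloud(np.load('top.npz')); a=P[234:256,264:412].reshape(-1,3)
a=a[(a[:,2]>.045)&(a[:,2]<.054)]; print('rail yaw',np.degrees(np.arctan(-np.polyfit(a[:,1],a[:,0],1)[0])))
E
```

```text
t 28.3833 p [ 0.4045 -0.2436  0.2174] yaw,tilt [ 3.46 -0.07] F [ 0.2 -0.5 -0.1] w 0.0000 g 0.0 q [ 0.35  0.28  0.19  1.9  -0.07  0.97  0.63]
top lf 118 angle 0.33932102902083816 axis 0.34532870884727185 0.08232984530279087 0.09316802631144028
top le 114 angle -0.015651820493676416 axis 0.055557482804025504 0.07750416549739401 0.09305845411855396
side lf 84 angle 0.34600117697148236 axis 0.2732509942924588 0.09696688608095928 0.08787800362813425
side le 168 angle 0.032072381029292885 axis -0.0057416775973606615 0.0820005944912996 0.08756714536740329
rail yaw 3.4378337507906584
```

```bash
python3 go.py .4932,-.0889,.19,-16 .4932,-.0889,.060,-16 .476,-.0818,.060,-28.7 .4584,-.0698,.060,-41.5
```

```text
t 28.4833 p [ 0.4053 -0.2441  0.2175] yaw,tilt [ 3.44 -0.01] F [ 1.  -0.3  0.1] w -0.0002 g 0.0 q [ 0.35  0.28  0.19  1.9  -0.07  0.97  0.63]
.4932,-.0889,.19,-16 rows 4.3 [0.1871, 0.121, 0.0353] [0.009, -0.0017, 0.4319]
.4932,-.0889,.060,-16 rows 3.1 [0.0, 0.0, 0.1625] [0.0, 0.0, 0.0]
.476,-.0818,.060,-28.7 rows 1.8 [0.0026, -0.0231, 0.0] [0.0, 0.0, 0.2822]
.4584,-.0698,.060,-41.5 rows 1.8 [0.0026, -0.0265, 0.0] [0.0, 0.0, 0.2844]
```

Request:
send_rows(
  increments=[
    [[0.187,0.121,0.035,0,0,0.432],[0.187,0.121,0.035,0,0,0.432],[0.187,0.121,0.035,0,0,0.432],[0.187,0.121,0.035,0,0,0.432],[0.187,0.121,0.035,0,0,0.432],[0.187,0.121,0.035,0,0,0.432],[0.187,0.121,0.035,0,0,0.432],[0.187,0.121,0.035,0,0,0.432]],
  ],
  gripper=0.65,
)

```text
time_s: 29.15
ee_pos: [0.4926, -0.0885, 0.185]
orientation: [-2.506, -1.89, -0.003]
ft_force: [0.1, -1.2, 0.5]
gripper_width: 0.0556
grip_force: 0.0
```

```bash
python3 go.py .4932,-.0889,.060,-16
```

```text
t 29.15 p [ 0.4926 -0.0885  0.185 ] yaw,tilt [-15.96  -0.19] F [ 0.1 -1.2  0.5] w 0.0556 g 0.0 q [-0.01  0.36  0.2   1.88 -0.09  0.91 -0.05]
.4932,-.0889,.060,-16 rows 3.0 [-0.0008, 0.001, 0.1563] [-0.0018, -0.0042, 0.001]
```

Request:
send_rows(
  increments=[
    [[0,0.001,0.05,0,0,0],[0,0.001,0.1,0,0,0],[0,0.001,0.14,0,0,0],[0,0.001,0.156,0,0,0],[0,0.001,0.156,0,0,0],[0,0.001,0.156,0,0,0]],
  ],
)

```text
time_s: 29.65
ee_pos: [0.4924, -0.0892, 0.0602]
orientation: [-2.507, -1.886, -0.001]
ft_force: [0.7, -0.3, 0.4]
gripper_width: 0.0556
grip_force: 0.0
```

Request:
send_rows(
  increments=[
    [[0,0,0,0,0,0],[0,0,0,0,0,0],[0,0,0,0,0,0],[0,0,0,0,0,0]],
  ],
  gripper=0.2,
)

```text
time_s: 29.98
ee_pos: [0.4936, -0.0883, 0.0615]
orientation: [-2.508, -1.889, -0.006]
ft_force: [-0.0, -1.3, 4.8]
gripper_width: 0.0173
grip_force: 20.0
```

Request:
send_rows(
  increments=[
    [[0.0008,-0.0077,0,0,0,0.094],[0.0016,-0.0154,0,0,0,0.188],[0.0026,-0.0231,0,0,0,0.282],[0.0026,-0.0231,0,0,0,0.282]],
  ],
)

```text
time_s: 30.32
ee_pos: [0.4755, -0.0806, 0.0614]
orientation: [-2.703, -1.595, -0.005]
ft_force: [-0.8, -0.1, 7.2]
gripper_width: 0.0178
grip_force: 20.4
```

Request:
send_rows(
  increments=[
    [[0.0008,-0.0088,0,0,0,0.094],[0.0016,-0.0177,0,0,0,0.188],[0.0026,-0.0265,0,0,0,0.284],[0.0026,-0.0265,0,0,0,0.284],[0.0026,-0.0265,0,0,0,0.284]],
  ],
)

```text
time_s: 30.73
ee_pos: [0.4594, -0.069, 0.0614]
orientation: [-2.861, -1.293, -0.006]
ft_force: [2.1, -1.4, 7.6]
gripper_width: 0.0174
grip_force: 22.6
```

```bash
python3 go.py .4584,-.0698,.060,-41.5
```

```text
t 30.7333 p [ 0.4594 -0.069   0.0614] yaw,tilt [-41.37  -0.26] F [ 2.1 -1.4  7.6] w 0.0174 g 22.6 q [-0.1   0.5   0.29  2.12 -0.27  0.55 -0.34]
.4584,-.0698,.060,-41.5 rows 0.0 [-0.0016, -0.0003, 0.0017] [-0.0004, -0.0059, 0.003]
```

Request:
send_rows(
  increments=[
    [[0,0,0,0,0,0],[0,0,0,0,0,0],[0,0,0,0,0,0],[0,0,0,0,0,0],[0,0,0,0,0,0]],
  ],
  gripper=0.65,
)

```text
time_s: 31.15
ee_pos: [0.4574, -0.0687, 0.0601]
orientation: [-2.859, -1.291, -0.0]
ft_force: [0.5, -0.1, -0.3]
gripper_width: 0.0556
grip_force: 0.0
```

Request:
send_rows(
  increments=[
    [[0,0,-0.05,0,0,0],[0,0,-0.1,0,0,0],[0,0,-0.15,0,0,0],[0,0,-0.2,0,0,0],[0,0,-0.25,0,0,0],[0,0,-0.25,0,0,0],[0,0,-0.25,0,0,0]],
  ],
)

```text
time_s: 31.73
ee_pos: [0.4589, -0.0698, 0.2624]
orientation: [-2.861, -1.291, -0.008]
ft_force: [-0.6, -0.2, -0.2]
gripper_width: 0.0556
grip_force: 0.0
```

```bash
python3 go.py .33,.2,.3,-41 ; python3 lev.py
```

```text
t 31.7333 p [ 0.4589 -0.0698  0.2624] yaw,tilt [-41.42  -0.33] F [-0.6 -0.2 -0.2] w 0.0556 g 0.0 q [-0.22  0.23  0.41  1.84 -0.11  1.08 -0.49]
.33,.2,.3,-41 rows 7.2 [0.1466, -0.3439, -0.0462] [0.0, -0.0073, -0.0093]
top le 112 angle -0.014953453760493396 axis 0.052951382742621345 0.07750365598001505 0.09378273138226678
side lf 141 angle 0.7571705569185456 axis 0.7986317231876499 0.08361907034768029 0.08920911450919167
side le 172 angle 0.02970905597823581 axis 0.004652808020877863 0.08169106870897302 0.08835438514095739
```

Move the arm clear and check everything.

Request:
send_rows(
  increments=[
    [[0.147,-0.344,-0.046,0,0,0],[0.147,-0.344,-0.046,0,0,0],[0.147,-0.344,-0.046,0,0,0],[0.147,-0.344,-0.046,0,0,0],[0.147,-0.344,-0.046,0,0,0],[0.147,-0.344,-0.046,0,0,0],[0.147,-0.344,-0.046,0,0,0],[0.147,-0.344,-0.046,0,0,0]],
  ],
)

```text
time_s: 32.5
ee_pos: [0.3258, 0.2059, 0.2975]
orientation: [-2.853, -1.3, 0.003]
ft_force: [0.4, -0.1, 0.2]
gripper_width: 0.0554
grip_force: 0.0
```

```bash
python3 go.py; python3 lev.py; python3 tilt.py; python3 - <<'E'
from h import *
P=cloud(np.load('top.npz')).reshape(-1,3)
a=P[(P[:,1]>.05)&(P[:,1]<.13)&(abs(P[:,0]-.634)<.04)&(P[:,2]>.06)&(P[:,2]<.14)]
ys=np.arange(.055,.12,.01); z=[np.percentile(a[abs(a[:,1]-y)<.006,2],85) for y in ys]; print('top edge',np.polyfit(ys,z,1),np.round(z,3),a.min(0),a.max(0))
E
```

```text
t 32.5 p [0.3258 0.2059 0.2975] yaw,tilt [-41.    -0.06] F [ 0.4 -0.1  0.2] w 0.0554 g 0.0 q [-0.75  0.06  0.14  1.93 -0.02  1.15 -1.32]
top lf 107 angle 0.7981071271272648 axis 0.7677965710681482 0.07912966472327172 0.09316062076499176
top le 113 angle -0.015995284852930114 axis 0.05627911598692159 0.07755044069985209 0.09247503691467607
side lf 129 angle 0.7551277913757344 axis 0.829111567633612 0.08562493207622174 0.08829803483040077
side le 174 angle 0.027707678366404753 axis 0.014482755699960936 0.08098178540253535 0.08739914744691912
[-0.17462042  0.10227767] [-0.21108902  0.11912818] [-0.13383133  0.12367321] [[0.092, 0.106, 0.115], [0.089, 0.105, 0.115], [0.089, 0.101, 0.113], [0.088, 0.102, 0.113], [0.087, 0.099, 0.11], [0.083, 0.1, 0.11], [0.083, 0.094, 0.109]] 137 handle end y 0.1212691289764456
funnel [0.6379266  0.00513307 0.22679542]
158 [0.60808576 0.05025991 0.08342652] [0.65755453 0.12326595 0.12735951] [-0.19354695  0.12676379]
top edge [-0.15944298  0.13039304] [0.121 0.12  0.118 0.118 0.116 0.115 0.11 ] [0.60808576 0.05025991 0.08342652] [0.65755453 0.12326595 0.12735951]
```

```bash
python3 -c "
from workcell import job
print(job.finish_job())"
```

```text
the job is handed in; nothing more can be done
None
```

I handed the job in with the clamp closed on the funnel joint, the empty base's valve shut, the funnel's valve at about 45° and the funnel still square on its base. The hand-in gave no verdict. The tightest margin is the clamp's tilt, about 0.15 rad by camera against the 0.2 limit, because its first placing closed crooked and I had to regrip and reseat it.

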